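# Shelve the little books under the reading lamp

### The job

Swing the reading lamp's arm about a quarter turn clear of the book rack, to the robot's left. Then stand every little book lying on the table upright on its short end in the rack, one to a slot, fully down. When all are in, swing the lamp back so that its head is over the middle of the rack, and leave the mug and the reed diffuser where they are.

Things in the scene. Friction and masses are not known exactly. Their poses are not given: they have to be found in the camera images.
- book0: A small stiff board book with cloth cover and square-cut edges, about 80 g: a plain block 100 long (its x) by 64 wide (its y) by 16 mm thick (its z). Origin: centre of its back cover, so its middle is 8 mm along its z. It starts lying flat on the table; either way up and either end up will do in the rack. There are 4 to 6 books; an absent one reads None.
- book1: A small stiff board book with cloth cover and square-cut edges, about 80 g: a plain block 100 long (its x) by 64 wide (its y) by 16 mm thick (its z). Origin: centre of its back cover, so its middle is 8 mm along its z. It starts lying flat on the table; either way up and either end up will do in the rack. There are 4 to 6 books; an absent one reads None.
- book2: A small stiff board book with cloth cover and square-cut edges, about 80 g: a plain block 100 long (its x) by 64 wide (its y) by 16 mm thick (its z). Origin: centre of its back cover, so its middle is 8 mm along its z. It starts lying flat on the table; either way up and either end up will do in the rack. There are 4 to 6 books; an absent one reads None.
- book3: A small stiff board book with cloth cover and square-cut edges, about 80 g: a plain block 100 long (its x) by 64 wide (its y) by 16 mm thick (its z). Origin: centre of its back cover, so its middle is 8 mm along its z. It starts lying flat on the table; either way up and either end up will do in the rack. There are 4 to 6 books; an absent one reads None.
- book4: A small stiff board book with cloth cover and square-cut edges, about 80 g: a plain block 100 long (its x) by 64 wide (its y) by 16 mm thick (its z). Origin: centre of its back cover, so its middle is 8 mm along its z. It starts lying flat on the table; either way up and either end up will do in the rack. There are 4 to 6 books; an absent one reads None.
- book5: A small stiff board book with cloth cover and square-cut edges, about 80 g: a plain block 100 long (its x) by 64 wide (its y) by 16 mm thick (its z). Origin: centre of its back cover, so its middle is 8 mm along its z. It starts lying flat on the table; either way up and either end up will do in the rack. There are 4 to 6 books; an absent one reads None.
- book0_mid (a point): The middle of book0.
- book1_mid (a point): The middle of book1.
- book2_mid (a point): The middle of book2.
- book3_mid (a point): The middle of book3.
- book4_mid (a point): The middle of book4.
- book5_mid (a point): The middle of book5.
- rack: Wooden slotted book rack fixed to the table. Origin: middle of its underside; x runs across the slots, to the robot's left, y along them, towards the robot, z up. Base 200 x 80 mm (x -94 to +106), 12 mm high; rails 4 mm thick, 30 mm high along its two long sides, 72 mm apart. 7 dividers 4 mm thick, 56 mm wide in y, 60 mm long, rooted 28 mm apart at x = -84 to +84, z = 12 mm.
- slot_right (a point): Middle of the floor of the right-hand slot as the robot sees it (rack x = -70, z = 12 mm). The dividers are all reclined 20 degrees, tops leaning to rack +x. The six slots between them follow every 28 mm in rack x; each is 22 mm wide square to the dividers and takes one book.
- slot_left (a point): Middle of the floor of the left-hand slot (rack x = +70, z = 12 mm). A seated book stands on a short end, leaning 20 to 27 degrees on the divider to its left, its middle about 60 mm above the table and about 20 mm farther in rack x than its slot's floor; its 64 mm width lies along y and sticks out past the dividers (4 mm each side), where fingers can hold it above the rails.
- lamp: Base of the reading lamp, fixed to the table beyond the rack and to its left: a white disc 110 mm across with a brass post 16 mm thick, 205 mm high. Origin: centre of the disc's underside; the arm's hinge axis is vertical through it.
- lamp_arm (a joint): The lamp's arm, swinging level about the post (rad). 0 points roughly over the middle of the rack; it grows clockwise seen from above, bringing the head over the robot's left side of the table, away from the rack; stops at -0.35 and 1.75. About 0.12 N m of friction: it stays where it is left, and moves with about 1 N at the knob.
- lamp_knob (a point): Top centre of the round wooden knob on the middle of the lamp's head, 206 mm from the hinge axis and 251 mm above the table: an upright peg 18 mm thick, standing 46 mm clear above the white shade, free on all sides. The shade is 90 mm across and lies between 160 and 205 mm above the table.
- mug: Bystander: white mug, 76 mm across, 85 mm high, beyond the books. Origin: underside centre.
- diffuser: Bystander: amber glass bottle with wooden reeds, 60 mm across, 190 mm high, beyond the rack. Origin: underside centre.
There are look-alikes about, which are no part of the job. Leave any pink look-alike of the book1 alone.

How it is judged:
By the outcome, as a careful person would: the job done as asked, in the order asked, and still so for the second after the job is handed in, with the robot touching nothing.
Of book0, book1, book2, book3, book4, book5 only 4 to 6 are there at a start; the rules pass over those that are not, and their reading is None.
At some moment in a run one of book0, book1, book2, book3, book4, book5 may be knocked a few centimetres aside while the robot is not near it.
Once in a run the grip may slacken for a moment while it holds something.
It also fails if it takes over 210 s, if anything falls off the work surface, if the arm or the gripper's body presses on something with over 40 N, if the wrist force passes 120 N, or if a joint passes its speed limit or range.

### The arm

A 6-joint arm with a two-finger parallel gripper is mounted at the origin on the work surface. World frame = base frame: x ahead of the robot, y to its left, z up, the work surface at z = 0. Lengths are in m, angles in rad, forces in N, time in s.
With the tool pointing down it reaches from about 0.325 to 0.85 m from the base axis. Payload 15.5 kg.
Tool frame: the origin (TCP) lies where the fingers leave the gripper's body, on its centre line; the fingertips stand 78 mm ahead of it and the grasp point (between the pads) lies 60 mm ahead of it (hold_point_z is the distance from the TCP to the grasp point, in m); z points along the fingers, y is the line along which they close (so a half turn about z gives the same grasp; the last joint's range is limited). The gripper opens to 91 mm and grips with 3 to 60 N. Pads are 32 mm wide; open, the fingers measure 118 mm over their backs; the gripper's body (76 mm by 178 mm) begins 60 mm behind the grasp point.
Start: joints at [1.175, 0.494, 1.345, -0, 1.302, -0.096], TCP at [0.185, 0.597, 0.292] pointing down, gripper open.
Joint ranges: [-2.91, 2.91], [-0.82, 2.16], [0.22, 2.67], [-1.22, 4.37], [0.12, 2.79], [-3.08, 3.08]. Speed limits (rad/s): [1.89, 1.89, 2.57, 3.01, 3.01, 3.01].

### API

Orientations are given as a unit quaternion [w, x, y, z].
In Python, from workcell import read_state, camera, calibration, finish_job, hold_point_z gives the robot as it stands.
- The arm moves only by the tool servo_tool, never from a script. Its argument "targets" is a list of rows, each a list of 3 entries, a list of its own where there are three numbers: the shift along the tool's x, y, z in cm, then the turn, a rotation vector about the tool's x, y, z in rad, then the finger opening in cm, from 0 to 9.12. A call has 1 to 10 rows; each row shifts and turns the commanded pose from where the row before left it, along the tool's axes as they then stand; what a row does not reach is not made up. A row lasts 1/8 s, in which the tool goes at most 62.5 mm and 10.7 degrees, less where a joint would pass 70% of its speed; a pose out of reach is approached as far as the arm can. A call with a gripper value outside its range is refused whole. The fingers move at their own pace and stop on an object; the grip force is fixed at half the most. Time passes only in rows, so rows that do not move let the fingers close. It gives the time, the measured TCP pose, the force, the opening and the grip force at its end, in the units of the state.
- read_state(): the state, without advancing time (a new reading comes with each control period).
- camera(name): name is "scene" or "top"; returns (picture, depth): 384x512x3 uint8, blue, green, red; 384x512 float32, m along the optical axis (not along the pixel's ray), 0 where there is no reading.
- calibration(name): a dict with "camera_matrix" (3x3 intrinsics, pixels), "camera_from_world" (4x4, takes a point from world to camera coordinates). Camera axes: x right, y down, z forward; pixel columns grow to the right and rows downward; lengths in m; the calibration is good to about 2 mm. A picture is of the moment at which its call begins. calibration takes no time and is no camera call.
- finish_job(): hands the job in; it is judged then, once.
The state is a dict: "t": time; "q": joint angles; "joint_velocities": joint speeds; "joint_efforts": joint torques, N m; "eef_pos": TCP position; "tool_rot": TCP orientation; "force": force on the tool from outside, world axes, zero at the start; "wrist_torque": the same for the moment, N m; "opening": finger opening in m; "grasp_force": force on a finger pad.
Only numpy, scipy, OpenCV 4.12 (cv2) and the standard library are available. Lean on these libraries where they do the work, as an engineer would, in place of code of your own. Each camera call takes 0.05 s, during which the arm holds its last target. There are 200 camera calls.

## Working session

There is one attempt and no reset: what is moved stays moved. The work goes in short steps, Python scripts to look and compute and a tool call to move; the robot and the scene stay as the last step left them, time stands still between calls to the robot, and variables do not carry over. Pictures are saved under pics/ and viewed, at most 14 in all, crops included, and the job is handed in when it is done.

Besides the shell and the picture viewer there is one more tool, called after "Call:" as name(argument=value, ...) on one line, values as JSON. servo_tool: Moves the arm, as the interface text tells. Its arguments: {"type":"object","properties":{"targets":{"type":"array"}},"required":["targets"]}

```bash
mkdir -p pics; ls
python3 - <<'E'
from workcell import *
import cv2,numpy as np
s=read_state();print({k:np.round(v,3).tolist() if v is not None else None for k,v in s.items()})
print(hold_point_z if not callable(hold_point_z) else hold_point_z())
for n in("scene","top"):
    p,d=camera(n);cv2.imwrite(f"pics/{n}0.png",p);np.save(f"pics/{n}0.npy",d)
    c=calibration(n);print(n,np.round(c["camera_matrix"],1).tolist(),np.round(c["camera_from_world"],3).tolist())
E
```

```text
pics
{'t': 0.0, 'q': [1.175, 0.494, 1.346, -0.0, 1.302, -0.095], 'joint_velocities': [0.0, -0.001, -0.001, 0.001, -0.0, -0.001], 'joint_efforts': [0.001, -87.882, -38.185, 0.071, 0.053, -0.0], 'eef_pos': [0.184, 0.597, 0.292], 'tool_rot': [-0.0, 0.149, 0.989, -0.001], 'force': [-0.137, -0.186, -0.045], 'wrist_torque': [-0.009, 0.047, 0.016], 'grasp_force': 0.0, 'opening': 0.091}
0.0595
scene [[378.2, 0.0, 254.5], [0.0, 378.2, 195.1], [0.0, 0.0, 1.0]] [[-0.313, 0.949, -0.015, 0.209], [0.66, 0.206, -0.722, -0.256], [-0.682, -0.236, -0.692, 1.474], [0.0, 0.0, 0.0, 1.0]]
top [[419.8, 0.0, 258.9], [0.0, 419.8, 190.5], [0.0, 0.0, 1.0]] [[0.077, -0.997, 0.008, -0.038], [-0.975, -0.076, -0.209, 0.574], [0.209, 0.008, -0.978, 1.208], [0.0, 0.0, 0.0, 1.0]]
```

View pics/scene0.png

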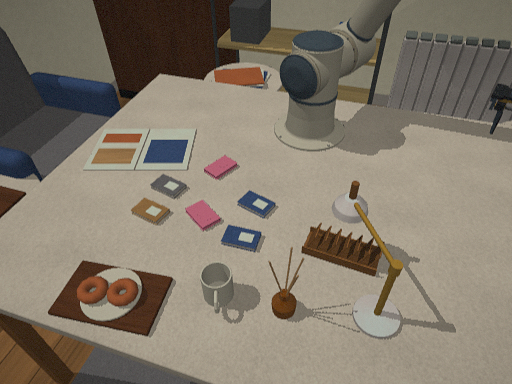

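View pics/top0.png

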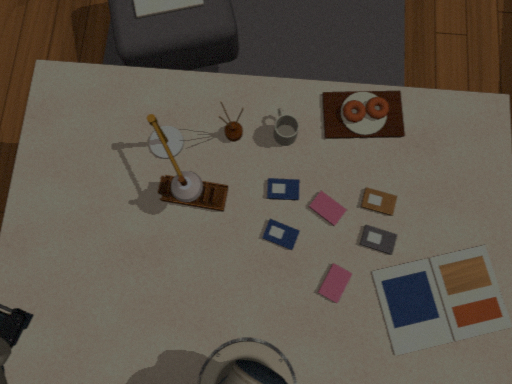

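Top view: blue (284,189), blue (281,234), brown (379,201) and grey (378,239) carry labels. Pink (327,207) and (335,283) carry none. I'll enlarge the crop and measure their sizes.

```bash
cat > h.py <<'E'
import cv2,numpy as np
from workcell import *
def ray(n,u,v,z):
    c=calibration(n);K=c["camera_matrix"];T=c["camera_from_world"];R,t=T[:3,:3],T[:3,3]
    uv=np.atleast_2d(np.c_[u,v]).astype(float)
    d=(np.linalg.inv(K)@np.c_[uv,np.ones(len(uv))].T).T@R
    o=-R.T@t
    return o+d*((z-o[2])/d[:,2])[:,None]
def proj(n,P):
    c=calibration(n);p=(c["camera_from_world"][:3,:3]@np.atleast_2d(P).T).T+c["camera_from_world"][:3,3]
    q=(c["camera_matrix"]@p.T).T;return q[:,:2]/q[:,2:]
def cloud(n,d):
    c=calibration(n);K=c["camera_matrix"];T=c["camera_from_world"]
    v,u=np.mgrid[:d.shape[0],:d.shape[1]]
    p=np.stack([(u-K[0,2])/K[0,0]*d,(v-K[1,2])/K[1,1]*d,d],-1)
    return (p-T[:3,3])@T[:3,:3]
def books(p,d,n="top"):
    "flat things 9..24 mm high: centre, angle of long axis, size (mm), mean colour"
    W=cloud(n,d);z=W[...,2];m=((z>.009)&(z<.024)&(d>0)&(W[...,0]>.25)&(W[...,0]<.75)&(W[...,1]<.08)&(W[...,1]>-.45)).astype(np.uint8)
    out=[]
    for c in cv2.findContours(m,cv2.RETR_EXTERNAL,cv2.CHAIN_APPROX_NONE)[0]:
        if cv2.contourArea(c)<250: continue
        q=np.zeros_like(m);cv2.drawContours(q,[c],-1,1,-1)
        w=ray(n,c[:,0,0],c[:,0,1],.016)[:,:2]
        (x,y),(a,b),th=cv2.minAreaRect((w*1000).astype(np.float32))
        if a<b:a,b,th=b,a,th+90
        out.append((x,y,(th+90)%180-90,a,b,cv2.mean(p,q)[:3],c[:,0].mean(0)))
    return out
E
python3 - <<'E'
from h import *
p=cv2.imread("pics/top0.png");d=np.load("pics/top0.npy")
for b in books(p,d):print(np.round(np.hstack(b),1).tolist())
W=cloud("top",d)
print("table z",np.median(W[250:300,100:200,2]))
a=cv2.resize(p[165:310,250:410],None,fx=3.5,fy=3.5,interpolation=cv2.INTER_CUBIC)
cv2.imwrite("pics/crop1.png",a)
q=cv2.imread("pics/scene0.png")
cv2.imwrite("pics/crop2.png",cv2.resize(q[170:340,260:420],None,fx=3.5,fy=3.5,interpolation=cv2.INTER_CUBIC))
E
```

```text
[321.8, -240.1, -24.7, 99.7, 64.5, 75.1, 63.0, 111.5, 334.7, 282.7]
[462.2, -367.5, 75.8, 102.6, 64.9, 62.4, 64.5, 66.8, 378.0, 239.2]
[454.5, -68.2, 72.4, 99.6, 64.1, 69.2, 54.5, 46.2, 280.1, 233.9]
[547.1, -207.9, 56.7, 99.8, 65.3, 73.2, 61.3, 110.3, 326.7, 207.8]
[580.5, -367.7, 78.5, 99.9, 66.3, 48.5, 70.5, 90.1, 378.5, 201.0]
[597.1, -66.0, -88.2, 99.2, 65.2, 69.3, 54.7, 46.4, 282.6, 188.6]
table z -0.000543529010709359
```

View pics/crop1.png

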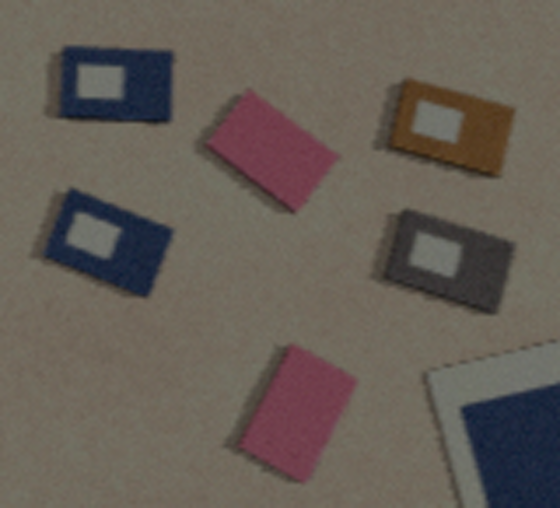

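View pics/crop2.png

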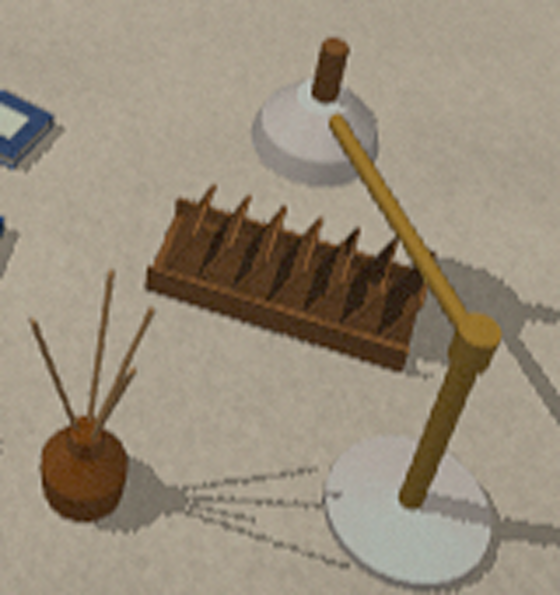

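Two blue, brown and grey are labelled books, so there are 4. The two pink blank ones, (327,207) and (335,283), are the look-alikes and stay. Next I'll measure the lamp.

Run:
```python
from h import *
d=np.load("pics/top0.npy");W=cloud("top",d)
reg=(d>0)&(W[...,0]>.45)&(W[...,0]<.95)&(W[...,1]>.05)&(W[...,1]<.5)
for lo,hi in[(.24,.26),(.225,.26),(.19,.215),(.15,.21)]:
    P=W[reg&(W[...,2]>lo)&(W[...,2]<hi)];print(lo,hi,len(P),np.median(P,0).round(4) if len(P) else '')
d2=np.load("pics/scene0.npy");W2=cloud("scene",d2)
reg2=(d2>0)&(W2[...,0]>.45)&(W2[...,0]<1.)&(W2[...,1]>.05)&(W2[...,1]<.5)
for lo,hi in[(.245,.26),(.215,.26),(.19,.215),(.15,.21)]:
    m=reg2&(W2[...,2]>lo)&(W2[...,2]<hi);P=W2[m];print(lo,hi,len(P),P.mean(0).round(4) if len(P) else '',np.argwhere(m).mean(0))
for n,D in(("top",d),("scene",d2)):   # white disc of the base, z 2..15mm
    p=cv2.imread(f"pics/{n}0.png");w=cloud(n,D);
    m=((w[...,2]>.003)&(w[...,2]<.025)&(w[...,0]>.6)&(w[...,0]<.95)&(w[...,1]>.1)&(w[...,1]<.4)).astype(np.uint8)
    k,_,st,cc=cv2.connectedComponentsWithStats(m)
    for i in range(1,k):
        if st[i,4]>100:
            P=w[cv2.dilate((st is None)*m,None)>0] if 0 else w[_==i];(x,y),r=cv2.minEnclosingCircle(P[:,:2].astype(np.float32));print(n,cc[i],st[i],x,y,r,P[:,2].mean())
```

```text
0.24 0.26 41 [0.5497 0.2078 0.2497]
0.225 0.26 51 [0.5484 0.2075 0.2492]
0.19 0.215 664 [0.5797 0.2312 0.2026]
0.15 0.21 1063 [0.5594 0.214  0.1956]
0.245 0.26 44 [0.5551 0.212  0.2494] [183.88636364 355.36363636]
0.215 0.26 118 [0.5578 0.2117 0.2372] [188.48305085 354.21186441]
0.19 0.215 858 [0.6373 0.258  0.2021] [229.42540793 369.05944056]
0.15 0.21 1424 [0.6292 0.2337 0.1892] [228.03581461 357.0252809 ]
top [172.84686775 138.97447796] [160 125  24  32 431] 0.7295782566070557 0.3150327801704407 0.05947781354188919 0.014510534537590197
top [156.38275862 145.97931034] [148 130  20  29 290] 0.7149243354797363 0.3356853723526001 0.05146164819598198 0.013546935192804695
scene [348.21428571 265.10884354] [319 254  58  22 294] 0.6058884859085083 0.23446115851402283 0.07491526007652283 0.014107404017759095
scene [375.51849361 317.33557498] [ 352  295   48   45 1487] 0.7280896902084351 0.32181093096733093 0.05556616932153702 0.014372314106136836
```

```bash
cat > plan.py <<'E'
import numpy as np, json
from scipy.spatial.transform import Rotation as R, Slerp
from workcell import *
def down(az):  # tool z down, tool y at azimuth az (deg)
    a=np.radians(az);y=np.array([np.cos(a),np.sin(a),0]);z=np.array([0,0,-1.]);return R.from_matrix(np.c_[np.cross(y,z),y,z])
def now():
    s=read_state();w,x,y,z=s["tool_rot"];return np.array(s["eef_pos"]),R.from_quat([x,y,z,w])
def plan(wps,start=None,dl=.05,da=.15):
    """wps: (pos,Rot,opening cm[,dl]); prints rows to enter, rounded, 10 to a call"""
    p,r=start or now();rows=[]
    for wp in wps:
        P,Q,g=wp[:3];P=np.array(P);l=wp[3] if len(wp)>3 else dl
        n=max(1,int(np.ceil(max(np.linalg.norm(P-p)/l,(r.inv()*Q).magnitude()/da))))
        p0,sl=p.copy(),Slerp([0,1],R.concatenate([r,Q]))
        for i in range(1,n+1):
            t=np.round(r.inv().apply(p0+(P-p0)*i/n-p)*100,1)+0.; w=np.round((r.inv()*sl(i/n)).as_rotvec(),2)+0.
            p=p+r.apply(t/100);r=r*R.from_rotvec(w);rows.append([t.tolist(),w.tolist(),g])
    for i in range(0,len(rows),10):print(json.dumps(rows[i:i+10]).replace(" ",""))
    return p,r
E
python3 - <<'E'
from plan import *
p,r=now()
plan([((.184,.597,.36),r,9.1),((.553,.21,.36),down(122.4),6),((.553,.21,.291),down(122.4),3.2)])
E
```

```text
[[[0.0,0.0,-3.4],[0.0,0.0,0.0],9.1],[[0.0,0.0,-3.4],[0.0,0.0,0.0],9.1],[[-4.2,-2.4,0.0],[0.0,0.0,-0.08],6],[[-4.1,-2.7,0.0],[0.0,0.0,-0.08],6],[[-3.8,-3.0,0.0],[0.0,0.0,-0.08],6],[[-3.5,-3.3,0.0],[0.0,0.0,-0.07],6],[[-3.4,-3.6,0.0],[0.0,0.0,-0.08],6],[[-3.0,-3.8,0.0],[0.0,0.0,-0.08],6],[[-2.7,-4.0,0.0],[0.0,0.0,-0.08],6],[[-2.4,-4.2,0.0],[0.0,0.0,-0.08],6]]
[[[-2.0,-4.4,0.0],[0.0,0.0,-0.08],6],[[-1.7,-4.6,0.0],[0.0,0.0,-0.08],6],[[-1.3,-4.7,0.0],[0.0,0.0,-0.08],6],[[0.0,0.0,3.4],[0.0,0.0,0.0],3.2],[[0.0,0.0,3.5],[0.0,0.0,0.0],3.2]]
```

Call:
servo_tool(targets=[[[0.0, 0.0, -3.4], [0.0, 0.0, 0.0], 9.1], [[0.0, 0.0, -3.4], [0.0, 0.0, 0.0], 9.1], [[-4.2, -2.4, 0.0], [0.0, 0.0, -0.08], 6], [[-4.1, -2.7, 0.0], [0.0, 0.0, -0.08], 6], [[-3.8, -3.0, 0.0], [0.0, 0.0, -0.08], 6], [[-3.5, -3.3, 0.0], [0.0, 0.0, -0.07], 6], [[-3.4, -3.6, 0.0], [0.0, 0.0, -0.08], 6], [[-3.0, -3.8, 0.0], [0.0, 0.0, -0.08], 6], [[-2.7, -4.0, 0.0], [0.0, 0.0, -0.08], 6], [[-2.4, -4.2, 0.0], [0.0, 0.0, -0.08], 6]])

```text
t: 1.35
eef_pos: [0.4537, 0.3147, 0.36]
tool_rot: [-0.0, -0.166, 0.986, -0.0]
force: [0.9, 0.4, -0.4]
opening: 0.0601
grasp_force: 0.0
```

Call:
servo_tool(targets=[[[-2.0, -4.4, 0.0], [0.0, 0.0, -0.08], 6], [[-1.7, -4.6, 0.0], [0.0, 0.0, -0.08], 6], [[-1.3, -4.7, 0.0], [0.0, 0.0, -0.08], 6], [[0, 0, 0], [0, 0, 0], 6], [[0, 0, 0], [0, 0, 0], 6]])

```text
t: 1.98
eef_pos: [0.5532, 0.2103, 0.3599]
tool_rot: [-0.0, -0.281, 0.96, 0.0]
force: [-0.4, 0.3, -0.5]
opening: 0.0601
grasp_force: 0.0
```

```bash
cat > arc.py <<'E'
from plan import *
H=np.array([.7285,.3215])
def arc(a0,a1,rad,z,g,n):
    return [(np.r_[H+rad*np.array([np.cos(np.radians(a)),np.sin(np.radians(a))]),z],down(a+270),g) for a in np.linspace(a0,a1,n+1)[1:]]
E
python3 - <<'E'
from arc import *
s=read_state();print(s["eef_pos"],s["tool_rot"],s["q"],s["opening"])
e=plan([((.553,.21,.291),down(122.4),3.2)])
print("arc");plan(arc(-147.6,-147.6-88,.207,.291,3.2,15),start=(np.array([.553,.21,.291]),down(122.4)))
E
```

```text
[0.55320097 0.21029998 0.35987303] [-4.40097612e-04 -2.80725330e-01  9.59788035e-01  1.54383001e-04] [ 2.62268013e-01  3.89772757e-01  1.33207837e+00  2.92368980e-04
  1.42062839e+00 -1.87767174e+00] 0.06010993387136583
[[[0.0,0.0,3.4],[0.0,0.0,0.0],3.2],[[0.0,0.0,3.5],[0.0,0.0,0.0],3.2]]
arc
[[[-0.2,2.1,0.0],[0.0,0.0,0.1],3.2],[[-0.1,2.1,0.0],[0.0,0.0,0.1],3.2],[[-0.1,2.2,0.0],[0.0,0.0,0.11],3.2],[[-0.1,2.1,0.0],[0.0,0.0,0.1],3.2],[[-0.1,2.1,0.0],[0.0,0.0,0.1],3.2],[[-0.2,2.1,0.0],[0.0,0.0,0.1],3.2],[[-0.1,2.1,0.0],[0.0,0.0,0.11],3.2],[[-0.1,2.1,0.0],[0.0,0.0,0.1],3.2],[[-0.1,2.2,0.0],[0.0,0.0,0.1],3.2],[[-0.1,2.1,0.0],[0.0,0.0,0.1],3.2]]
[[[-0.1,2.1,0.0],[0.0,0.0,0.11],3.2],[[-0.1,2.1,0.0],[0.0,0.0,0.1],3.2],[[-0.1,2.1,0.0],[0.0,0.0,0.1],3.2],[[-0.1,2.1,0.0],[0.0,0.0,0.1],3.2],[[-0.1,2.2,0.0],[0.0,0.0,0.11],3.2]]
```

Call:
servo_tool(targets=[[[0, 0, 3.4], [0, 0, 0], 6], [[0, 0, 3.5], [0, 0, 0], 6], [[0, 0, 0], [0, 0, 0], 2.4], [[0, 0, 0], [0, 0, 0], 2.4], [[0, 0, 0], [0, 0, 0], 2.4], [[0, 0, 0], [0, 0, 0], 2.4]])

```text
t: 2.72
eef_pos: [0.5539, 0.2103, 0.2922]
tool_rot: [0.001, -0.281, 0.96, -0.0]
force: [-0.5, 0.0, -0.8]
opening: 0.025
grasp_force: 0.0
```

Call:
servo_tool(targets=[[[-0.1, 1.0, 0.0], [0.0, 0.0, 0.05], 2.4], [[-0.1, 1.1, 0.0], [0.0, 0.0, 0.05], 2.4], [[-0.1, 2.1, 0.0], [0.0, 0.0, 0.1], 2.4], [[-0.1, 2.2, 0.0], [0.0, 0.0, 0.11], 2.4], [[-0.1, 2.1, 0.0], [0.0, 0.0, 0.1], 2.4], [[-0.1, 2.1, 0.0], [0.0, 0.0, 0.1], 2.4], [[-0.2, 2.1, 0.0], [0.0, 0.0, 0.1], 2.4], [[-0.1, 2.1, 0.0], [0.0, 0.0, 0.11], 2.4], [[-0.1, 2.1, 0.0], [0.0, 0.0, 0.1], 2.4], [[-0.1, 2.2, 0.0], [0.0, 0.0, 0.1], 2.4]])

```text
t: 3.98
eef_pos: [0.5351, 0.395, 0.2917]
tool_rot: [0.0, 0.176, 0.984, 0.0]
force: [-0.5, -1.0, -0.3]
opening: 0.0239
grasp_force: 0.4
```

Call:
servo_tool(targets=[[[-0.1, 2.1, 0.0], [0.0, 0.0, 0.1], 2.4], [[-0.1, 2.1, 0.0], [0.0, 0.0, 0.11], 2.4], [[-0.1, 2.1, 0.0], [0.0, 0.0, 0.1], 2.4], [[-0.1, 2.1, 0.0], [0.0, 0.0, 0.1], 2.4], [[-0.1, 2.1, 0.0], [0.0, 0.0, 0.1], 2.4], [[-0.1, 2.2, 0.0], [0.0, 0.0, 0.11], 2.4], [[0, 0, 0], [0, 0, 0], 2.4], [[0, 0, 0], [0, 0, 0], 5], [[0, 0, 0], [0, 0, 0], 5], [[0, 0, -4], [0, 0, 0], 5]])

```text
t: 5.22
eef_pos: [0.6101, 0.4927, 0.3285]
tool_rot: [-0.001, 0.466, 0.885, -0.003]
force: [0.9, -0.4, 0.2]
opening: 0.0493
grasp_force: 0.0
```

Call:
servo_tool(targets=[[[0, 0, -4], [0, 0, 0], 9.1], [[0, 0, 0], [0, 0, 0], 9.1]])

```text
t: 5.48
eef_pos: [0.6118, 0.4939, 0.3758]
tool_rot: [0.002, 0.466, 0.885, 0.003]
force: [0.3, 0.6, 0.2]
opening: 0.0673
grasp_force: 0.0
```

Run:
```python
from h import *
I=[]
for n in("scene","top"):
    p,d=camera(n);cv2.imwrite(f"pics/{n}1.png",p);np.save(f"pics/{n}1.npy",d);I.append(p)
cv2.imwrite("pics/both1.png",np.vstack([cv2.resize(I[0][160:360,230:500],(540,400))[:300],cv2.resize(I[1][70:260,100:370],(540,300))]))
W=cloud("top",d)
m=(d>0)&(W[...,0]>.5)&(W[...,0]<.68)&(W[...,1]>.02)&(W[...,1]<.33)
for lo,hi in[(.006,.08),(.022,.036),(.055,.075)]:
    M=(m&(W[...,2]>lo)&(W[...,2]<hi)).astype(np.uint8)
    P=W[M>0][:,:2]*1000
    (x,y),(a,b),th=cv2.minAreaRect(P.astype(np.float32));print(lo,len(P),x,y,a,b,th)
W=cloud("scene",np.load("pics/scene1.npy"))
for nm,WW in(("top",cloud("top",d)),("scene",W)):
    mm=(WW[...,0]>.6)&(WW[...,0]<.85)&(WW[...,1]>-.05)&(WW[...,1]<.2)&(WW[...,2]>.1)&(WW[...,2]<.25)
    P=WW[mm];print(nm,"reeds",len(P),P.min(0),P.max(0))
```

```text
0.006 1835 591.0184326171875 178.01734924316406 307.53302001953125 167.01498413085938 87.48501586914062
0.022 474 562.2463989257812 210.33718872070312 199.8349609375 82.11053466796875 84.55909729003906
0.055 461 562.9857788085938 221.22506713867188 178.78733825683594 57.08949661254883 84.77162170410156
top reeds 77 [0.72996265 0.07134365 0.10319368] [0.79741972 0.13643801 0.19334158]
scene reeds 207 [0.73481101 0.07264695 0.10000799] [0.80091791 0.13955017 0.19181501]
```

View pics/both1.png

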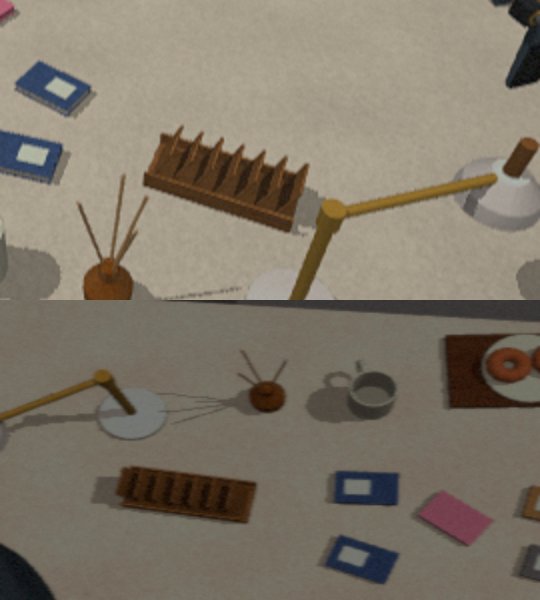

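```bash
cat > rack.py <<'E'
from h import *
def fit(n,d,az,o):
    W=cloud(n,d)*1000;a=np.radians(az);ex=np.array([np.cos(a),np.sin(a)]);ey=np.array([-np.sin(a),np.cos(a)])
    q=(W[...,:2]-o);rx=q@ex;ry=q@ey;z=W[...,2]
    return rx,ry,z
E
python3 - <<'E'
from rack import *
o=np.array([561.7,204.3])
for n in("top","scene"):
    d=np.load(f"pics/{n}1.npy")
    # long axis azimuth: rail tops
    for az in(84,84.6,85.2):
        rx,ry,z=fit(n,d,az,o)
        m=(np.abs(ry)<24)&(np.abs(rx)<125)&(z>32)&(z<67)
        v=rx[m]-(z[m]-12)*np.tan(np.radians(20));ph=np.exp(2j*np.pi*v/28)
        c=ph.mean();print(n,az,m.sum(),"R",abs(c).round(3),"phase mm",np.angle(c)/2/np.pi*28, "hist",np.histogram(v,bins=range(-100,120,4))[0].tolist() if az==84.6 else "")
    rx,ry,z=fit(n,d,84.6,o)
    for lo,hi in((24,40),):
        m=(z>lo)&(z<34)&(np.abs(rx-6)<95)&(np.abs(ry)<60)&(np.abs(ry)>30)
        print(" rails far/near ry",np.percentile(ry[m&(ry<0)],[5,50,95]).round(1),np.percentile(ry[m&(ry>0)],[5,50,95]).round(1), m.sum())
        for s in(-1,1):
            k=m&(ry*s>0);print("  slope deg",np.degrees(np.polyfit(rx[k],ry[k],1)[0]) if k.sum()>20 else None)
    m=(z>8)&(z<34)&(np.abs(ry)<38)&(np.abs(rx)<130);print(" ends",np.percentile(rx[m],[.3,99.7]))
E
```

```text
top 84 743 R 0.935 phase mm -1.8861611331301518 hist 
top 84.6 743 R 0.934 phase mm -1.8875164846451287 hist [0, 0, 7, 76, 10, 0, 0, 0, 0, 8, 79, 11, 0, 0, 0, 0, 6, 84, 14, 0, 0, 0, 0, 11, 87, 7, 0, 0, 0, 0, 16, 75, 17, 0, 0, 0, 0, 14, 87, 14, 0, 0, 0, 0, 7, 93, 20, 0, 0, 0, 0, 0, 0, 0]
top 85.2 744 R 0.934 phase mm -1.8762028108672486 hist 
 rails far/near ry [-39.4 -37.1 -35.3] [36.5 38.6 40.6] 180
  slope deg 0.22558037683977367
  slope deg 0.2591989176297103
 ends [-94.22498499 104.73659252]
scene 84 427 R 0.978 phase mm 1.5071204556022935 hist 
scene 84.6 425 R 0.978 phase mm 1.5047145063831069 hist [0, 0, 0, 0, 37, 1, 0, 0, 0, 0, 0, 43, 2, 0, 0, 0, 0, 0, 47, 5, 0, 0, 0, 0, 0, 60, 1, 0, 0, 0, 0, 0, 63, 4, 0, 0, 0, 0, 1, 71, 3, 0, 0, 0, 0, 0, 82, 5, 0, 0, 0, 0, 0, 0]
scene 85.2 426 R 0.977 phase mm 1.5113853088616835 hist 
 rails far/near ry [-43.3 -41.  -31.3] [32.4 35.  38. ] 268
  slope deg -0.07527691272066776
  slope deg 0.1888319476552589
 ends [-89.91653638 108.06403285]
```

```bash
cat > task.py <<'E'
from plan import *
O=np.array([.5617,.2043]);A=84.8
ex=np.array([np.cos(np.radians(A)),np.sin(np.radians(A)),0]);EZ=np.array([0,0,1.])
def tilt(t): return down(A-90)*R.from_rotvec([0,np.radians(t),0])
c,s_=np.cos(np.radians(20)),np.sin(np.radians(20));u=s_*ex+c*EZ;n=-c*ex+s_*EZ
def slot(s,grip=.034,h=.072,up=0.):   # TCP for book seated in slot at rack x=s (m), raised up along u
    B=np.r_[O,0]+(s+.0181)*ex+.0617*EZ
    return B+grip*u+h*n+up*u
E
python3 - <<'E'
from task import *
print(slot(.07))
plan([((.52,.25,.40),down(A-90),9.1),(slot(.07,up=.11),tilt(70),9.1)])
E
```

```text
[0.56460666 0.23623883 0.118275  ]
[[[-2.5,-3.5,-0.5],[0.0,0.0,0.12],9.1],[[-2.9,-3.3,-0.5],[0.0,0.0,0.11],9.1],[[-3.2,-2.9,-0.4],[0.0,0.0,0.12],9.1],[[-3.6,-2.4,-0.5],[0.0,0.0,0.11],9.1],[[-3.8,-2.1,-0.5],[0.0,0.0,0.12],9.1],[[-4.0,-1.6,-0.5],[0.0,0.0,0.11],9.1],[[0.3,0.5,2.0],[0.0,0.14,0.0],9.1],[[0.0,0.5,2.0],[0.0,0.13,0.0],9.1],[[-0.2,0.5,2.0],[0.0,0.14,0.0],9.1],[[-0.5,0.5,1.9],[0.0,0.13,0.0],9.1]]
[[[-0.8,0.5,1.9],[0.0,0.14,0.0],9.1],[[-1.0,0.5,1.8],[0.0,0.13,0.0],9.1],[[-1.2,0.5,1.6],[0.0,0.14,0.0],9.1],[[-1.4,0.5,1.4],[0.0,0.14,0.0],9.1],[[-1.6,0.5,1.2],[0.0,0.13,0.0],9.1]]
```

Call:
servo_tool(targets=[[[-2.5, -3.5, -0.5], [0.0, 0.0, 0.12], 9.1], [[-2.9, -3.3, -0.5], [0.0, 0.0, 0.11], 9.1], [[-3.2, -2.9, -0.4], [0.0, 0.0, 0.12], 9.1], [[-3.6, -2.4, -0.5], [0.0, 0.0, 0.11], 9.1], [[-3.8, -2.1, -0.5], [0.0, 0.0, 0.12], 9.1], [[-4.0, -1.6, -0.5], [0.0, 0.0, 0.11], 9.1], [[0.3, 0.5, 2.0], [0.0, 0.14, 0.0], 9.1], [[0.0, 0.5, 2.0], [0.0, 0.13, 0.0], 9.1], [[-0.2, 0.5, 2.0], [0.0, 0.14, 0.0], 9.1], [[-0.5, 0.5, 1.9], [0.0, 0.13, 0.0], 9.1]])

```text
t: 6.82
eef_pos: [0.5409, 0.2602, 0.3199]
tool_rot: [-0.181, 0.711, 0.65, 0.198]
force: [-0.9, 0.9, -0.5]
opening: 0.0914
grasp_force: 0.0
```

Call:
servo_tool(targets=[[[-0.8, 0.5, 1.9], [0.0, 0.14, 0.0], 9.1], [[-1.0, 0.5, 1.8], [0.0, 0.13, 0.0], 9.1], [[-1.2, 0.5, 1.6], [0.0, 0.14, 0.0], 9.1], [[-1.4, 0.5, 1.4], [0.0, 0.14, 0.0], 9.1], [[-1.6, 0.5, 1.2], [0.0, 0.13, 0.0], 9.1]])

```text
t: 7.45
eef_pos: [0.5674, 0.2741, 0.2203]
tool_rot: [-0.387, 0.605, 0.552, 0.424]
force: [0.1, 0.8, -0.9]
opening: 0.0907
grasp_force: 0.0
```

Run:
```python
from task import *
p,r=now();print(np.round(read_state()["q"],3),p,slot(.07,up=.11),np.degrees((r.inv()*tilt(70)).as_rotvec()),r.apply([0,0,1]))
```

```text
[-0.078  0.751  1.754  1.368  1.286 -0.901] [0.56744941 0.27406612 0.22029127] [0.56801646 0.2737062  0.22164119] [-0.00233065 -0.09891567 -0.06485649] [ 0.08518062  0.93641547 -0.34039732]
```

```bash
cat > pick.py <<'E'
from task import *
from h import books,camera
def look():
    B=books(*camera("top"))
    for b in B:print(np.round(np.hstack(b),1).tolist())
    return B
def pickrows(B,xy,hover=.22,pre=()):
    b=min(B,key=lambda b:np.hypot(b[0]-xy[0],b[1]-xy[1]));th=b[2]%180
    e=np.array([np.cos(np.radians(th)),np.sin(np.radians(th)),0])
    g=np.r_[b[0]/1000,b[1]/1000,0]+.034*e;Q=down(th-90)
    print("book",b[:3],"grasp",g)
    plan(list(pre)+[(g+[0,0,hover],Q,9.1),(g+[0,0,.08],Q,9.1,.035)])
E
python3 - <<'E'
from pick import *
B=look();pickrows(B,(597,-66))
E
```

```text
[321.7, -240.7, -25.1, 99.6, 63.9, 79.8, 66.9, 118.1, 334.8, 282.6]
[461.3, -369.9, 76.5, 103.0, 65.4, 66.4, 68.7, 71.0, 378.6, 239.2]
[546.8, -207.6, 56.3, 99.8, 65.7, 77.8, 65.2, 116.9, 327.1, 207.8]
[580.5, -367.8, 78.6, 100.1, 66.2, 51.6, 75.0, 95.4, 378.5, 201.0]
book (546.8173217773438, -207.55477905273438, 56.332725524902344) grasp [ 0.56566587 -0.17925757  0.        ]
[[[-1.5,0.4,-4.3],[-0.03,-0.12,0.04],9.1],[[-1.9,0.6,-4.0],[-0.03,-0.12,0.05],9.1],[[-2.4,0.8,-3.8],[-0.03,-0.12,0.04],9.1],[[-2.8,1.0,-3.4],[-0.03,-0.12,0.04],9.1],[[-3.1,1.3,-3.0],[-0.03,-0.12,0.04],9.1],[[-3.4,1.5,-2.6],[-0.04,-0.12,0.05],9.1],[[-3.6,1.7,-2.1],[-0.03,-0.12,0.04],9.1],[[-3.8,1.9,-1.6],[-0.03,-0.12,0.04],9.1],[[-3.9,2.2,-1.1],[-0.03,-0.12,0.04],9.1],[[-3.8,2.3,-0.6],[-0.03,-0.12,0.05],9.1]]
[[[0.0,0.0,3.5],[0.0,0.0,0.0],9.1],[[0.0,0.0,3.5],[0.0,0.0,0.0],9.1],[[0.0,0.0,3.5],[0.0,0.0,0.0],9.1],[[0.0,0.0,3.5],[0.0,0.0,0.0],9.1]]
```

```bash
python3 - <<'E'
s=open("pick.py").read()
s=s.replace('''    B=books(*camera("top"))
''','''    B=[b+(n,) for n in("top","scene") for b in books(*camera(n),n) if not(b[5][0]>b[5][1] and b[5][2]>1.4*b[5][0])]
''').replace("np.hstack(b)","np.hstack(b[:-1])").replace('.tolist())\n    return','.tolist(),b[-1])\n    return').replace("th=b[2]%180","th=b[2]%180;assert np.hypot(b[0]-xy[0],b[1]-xy[1])<60 and abs(b[3]-100)<6 and abs(b[4]-65)<5")
open("pick.py","w").write(s)
E
python3 - <<'E'
from pick import *
B=look()
pickrows(B,(597,-66))
E
```

```text
[462.0, -368.1, 75.8, 101.3, 64.9, 66.0, 68.4, 70.6, 378.2, 239.2] top
[580.5, -367.6, 78.0, 100.3, 65.9, 51.6, 75.0, 95.5, 378.5, 200.9] top
[602.5, -62.4, -88.7, 99.7, 66.5, 119.2, 98.2, 83.1, 240.8, 237.0] scene
[585.9, -361.7, 78.4, 103.9, 65.2, 87.4, 123.1, 149.1, 150.1, 210.0] scene
[460.4, -65.1, 71.6, 99.8, 67.1, 119.7, 99.3, 84.8, 255.7, 202.6] scene
[467.7, -362.7, 76.2, 103.0, 66.3, 109.1, 114.4, 115.5, 168.0, 185.0] scene
book (602.5269775390625, -62.392608642578125, -88.73912131786346) grasp [ 0.60177882 -0.02840084  0.        ]
[[[-1.1,0.7,-3.1],[0.01,-0.14,-0.01],9.1],[[-1.6,0.6,-2.9],[0.0,-0.13,-0.01],9.1],[[-1.9,0.7,-2.7],[0.01,-0.14,-0.01],9.1],[[-2.3,0.5,-2.4],[0.01,-0.13,-0.02],9.1],[[-2.7,0.5,-2.1],[0.0,-0.14,-0.01],9.1],[[-2.8,0.5,-1.8],[0.01,-0.13,-0.01],9.1],[[-3.1,0.5,-1.3],[0.01,-0.14,-0.01],9.1],[[-3.2,0.3,-0.9],[0.01,-0.13,-0.01],9.1],[[-3.4,0.4,-0.4],[0.0,-0.14,-0.01],9.1],[[0.0,0.0,3.5],[0.0,0.0,0.0],9.1]]
[[[0.0,0.0,3.5],[0.0,0.0,0.0],9.1],[[0.0,0.0,3.5],[0.0,0.0,0.0],9.1],[[0.1,0.0,3.5],[0.0,0.0,0.0],9.1]]
```

Call:
servo_tool(targets=[[[-1.1, 0.7, -3.1], [0.01, -0.14, -0.01], 9.1], [[-1.6, 0.6, -2.9], [0.0, -0.13, -0.01], 9.1], [[-1.9, 0.7, -2.7], [0.01, -0.14, -0.01], 9.1], [[-2.3, 0.5, -2.4], [0.01, -0.13, -0.02], 9.1], [[-2.7, 0.5, -2.1], [0.0, -0.14, -0.01], 9.1], [[-2.8, 0.5, -1.8], [0.01, -0.13, -0.01], 9.1], [[-3.1, 0.5, -1.3], [0.01, -0.14, -0.01], 9.1], [[-3.2, 0.3, -0.9], [0.01, -0.13, -0.01], 9.1], [[-3.6, 0.0, -0.4], [0.0, -0.14, -0.01], 9.1], [[0, 0, 3.5], [0, 0, 0], 9.1]])

```text
t: 8.85
eef_pos: [0.6017, -0.0313, 0.191]
tool_rot: [0.01, 0.7, 0.714, 0.004]
force: [0.6, 0.7, -0.0]
opening: 0.0909
grasp_force: 0.0
```

Call:
servo_tool(targets=[[[0, 0, 3.5], [0, 0, 0], 9.1], [[0, 0, 3.5], [0, 0, 0], 9.1], [[0, 0, 2.0], [0, 0, 0], 9.1], [[0, 0, 0], [0, 0, 0], 9.1]])

```text
t: 9.35
eef_pos: [0.6003, -0.0302, 0.0974]
tool_rot: [0.005, 0.7, 0.714, 0.003]
force: [0.0, -0.2, 0.3]
opening: 0.0912
grasp_force: 0.0
```

Call:
servo_tool(targets=[[[-0.1, -0.2, 1.6], [0, 0, 0], 9.1], [[0, 0, 0], [0, 0, 0], 5], [[0, 0, 0], [0, 0, 0], 5], [[0, 0, 0], [0, 0, 0], 5], [[0, 0, 0], [0, 0, 0], 5], [[0, 0, 0], [0, 0, 0], 5]])

```text
t: 10.1
eef_pos: [0.5986, -0.0314, 0.0808]
tool_rot: [0.004, 0.7, 0.715, 0.003]
force: [-1.6, 0.3, 5.6]
opening: 0.0639
grasp_force: 30.0
```

```bash
cat > place.py <<'E'
from task import *
def placerows(s,grip=.034,h=.072,g=5):
    p,r=now()
    plan([(p+[0,0,.13],r,g),(slot(s,grip,h,up=.085),tilt(70),g),(slot(s,grip,h,up=.02),tilt(70),g,.03),(slot(s,grip,h,up=.003),tilt(70),g,.01)])
E
python3 -c "
from place import *
print(now()[0]);placerows(.07)"
```

```text
[ 0.59856671 -0.03144113  0.08083396]
[[[0.0,0.0,-4.3],[0.0,0.0,0.0],5],[[0.0,0.1,-4.4],[0.0,0.0,0.0],5],[[0.0,0.0,-4.3],[0.0,0.0,0.0],5],[[3.3,-0.3,0.1],[-0.01,0.14,0.01],5],[[3.2,-0.3,0.6],[0.0,0.13,0.01],5],[[3.2,-0.3,1.0],[-0.01,0.14,0.01],5],[[2.9,-0.4,1.5],[-0.01,0.13,0.02],5],[[2.8,-0.5,1.8],[0.0,0.14,0.01],5],[[2.5,-0.5,2.1],[-0.01,0.13,0.01],5],[[2.1,-0.5,2.5],[-0.01,0.14,0.01],5]]
[[[1.8,-0.6,2.7],[0.0,0.14,0.01],5],[[1.4,-0.6,3.0],[-0.01,0.13,0.01],5],[[-2.2,0.0,0.0],[0.0,0.0,0.0],5],[[-2.1,0.0,0.0],[0.0,0.0,0.0],5],[[-2.2,0.0,0.0],[0.0,0.0,0.0],5],[[-0.8,0.0,0.0],[0.0,0.0,0.0],5],[[-0.9,0.0,0.0],[0.0,0.0,0.0],5]]
```

Call:
servo_tool(targets=[[[0.0, 0.0, -4.3], [0.0, 0.0, 0.0], 5], [[0.0, 0.1, -4.4], [0.0, 0.0, 0.0], 5], [[0.0, 0.0, -4.3], [0.0, 0.0, 0.0], 5], [[3.3, -0.3, 0.1], [-0.01, 0.14, 0.01], 5], [[3.2, -0.3, 0.6], [0.0, 0.13, 0.01], 5], [[3.2, -0.3, 1.0], [-0.01, 0.14, 0.01], 5], [[2.9, -0.4, 1.5], [-0.01, 0.13, 0.02], 5], [[2.8, -0.5, 1.8], [0.0, 0.14, 0.01], 5], [[2.5, -0.5, 2.1], [-0.01, 0.13, 0.01], 5], [[2.1, -0.5, 2.5], [-0.01, 0.14, 0.01], 5]])

```text
t: 11.35
eef_pos: [0.5743, 0.2001, 0.2006]
tool_rot: [-0.307, 0.648, 0.608, 0.341]
force: [-0.0, 0.2, -0.6]
opening: 0.0643
grasp_force: 30.0
```

Call:
servo_tool(targets=[[[1.8, -0.6, 2.7], [0.0, 0.14, 0.01], 5], [[1.4, -0.6, 3.0], [-0.01, 0.13, 0.01], 5], [[0, 0, 0], [0, 0, 0], 5], [[0, 0, 0], [0, 0, 0], 5]])

```text
t: 11.85
eef_pos: [0.5671, 0.2653, 0.1974]
tool_rot: [-0.386, 0.605, 0.554, 0.423]
force: [0.4, -0.5, 0.0]
opening: 0.0637
grasp_force: 30.0
```

```bash
cat > ins.py <<'E'
from task import *
import sys
from h import *
s=float(sys.argv[1]);h=float(sys.argv[2]) if len(sys.argv)>2 else .072;grip=float(sys.argv[3]) if len(sys.argv)>3 else .034
p,r=now();print(p,slot(s,grip,h,.085),np.degrees((r.inv()*tilt(70)).as_rotvec()))
plan([(slot(s,grip,h,up=.08),tilt(70),5),(slot(s,grip,h,up=.02),tilt(70),5,.03),(slot(s,grip,h,up=.003),tilt(70),5,.01)])
I=[]
for n,(a,b,c,d_) in(("scene",(130,330,270,500)),("top",(90,260,120,320))):
    im,d=camera(n);np.save(f"pics/ins_{n}.npy",d);I.append(cv2.resize(im[a:b,c:d_],(400,360)))
cv2.imwrite(f"pics/ins{int(read_state()['t']*100)}.png",np.hstack(I));print(int(read_state()['t']*100))
E
python3 ins.py .07 .0725; ls pics
```

```text
[0.56708479 0.2653324  0.19744299] [0.56719892 0.26472298 0.19831988] [-0.05282107  0.17936046  0.17804042]
[[[-0.4,0.0,-0.1],[0.0,0.0,0.0],5],[[-2.0,0.0,0.0],[0.0,0.0,0.0],5],[[-2.0,0.0,0.0],[0.0,0.0,0.0],5],[[-2.0,0.0,0.0],[0.0,0.0,0.0],5],[[-0.9,0.0,0.0],[0.0,0.0,0.0],5],[[-0.8,0.0,0.0],[0.0,0.0,0.0],5]]
1195
both1.png
crop1.png
crop2.png
ins1195.png
ins_scene.npy
ins_top.npy
scene0.npy
scene0.png
scene1.npy
scene1.png
top0.npy
top0.png
top1.npy
top1.png
```

View pics/ins1195.png

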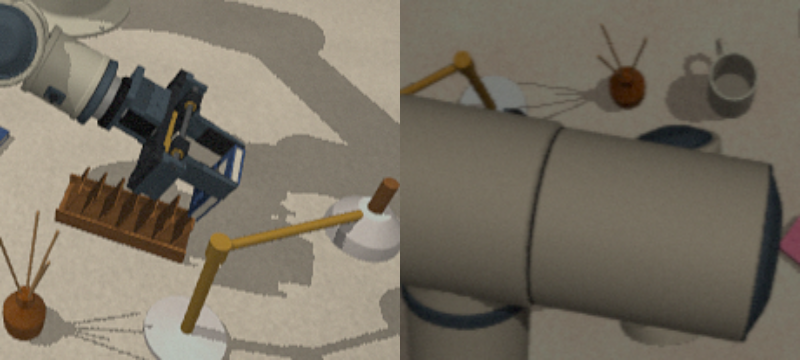

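The book (blue, at scene crop (215,190)) is held upright, aligned above the left slot. I'll insert it.

Call:
servo_tool(targets=[[[-0.4, 0.0, -0.1], [0.0, 0.0, 0.0], 5], [[-2.0, 0.0, 0.0], [0.0, 0.0, 0.0], 5], [[-2.0, 0.0, 0.0], [0.0, 0.0, 0.0], 5], [[-2.0, 0.0, 0.0], [0.0, 0.0, 0.0], 5], [[0, 0, 0], [0, 0, 0], 5]])

```text
t: 12.58
eef_pos: [0.565, 0.2422, 0.1366]
tool_rot: [-0.386, 0.605, 0.553, 0.423]
force: [-0.2, -0.5, 0.1]
opening: 0.0639
grasp_force: 30.0
```

Call:
servo_tool(targets=[[[-0.9, 0.0, 0.0], [0.0, 0.0, 0.0], 5], [[-0.6, 0.0, 0.0], [0.0, 0.0, 0.0], 5], [[0, 0, 0], [0, 0, 0], 5], [[0, 0, 0], [0, 0, 0], 5]])

```text
t: 13.08
eef_pos: [0.5646, 0.2378, 0.1239]
tool_rot: [-0.386, 0.604, 0.554, 0.423]
force: [-0.8, -0.6, -0.8]
opening: 0.0638
grasp_force: 30.0
```

Call:
servo_tool(targets=[[[-0.3, 0.0, 0.0], [0.0, 0.0, 0.0], 5], [[-0.2, 0, 0], [0, 0, 0], 5], [[0, 0, 0], [0, 0, 0], 5], [[0, 0, 0], [0, 0, 0], 5]])

```text
t: 13.58
eef_pos: [0.5644, 0.2359, 0.119]
tool_rot: [-0.386, 0.604, 0.554, 0.423]
force: [-0.0, 0.5, -1.4]
opening: 0.0638
grasp_force: 30.0
```

Call:
servo_tool(targets=[[[0, 0, 0], [0, 0, 0], 7], [[0, 0, 0], [0, 0, 0], 8.5], [[0, 0, 0], [0, 0, 0], 8.5], [[0, 0, -2], [0, 0, 0], 8.5], [[0, 0, -4], [0, 0, 0], 8.5], [[0, 0, -5], [0, 0, 0], 8.5], [[0, 0, -3], [0, 0, 0], 8.5]])

```text
t: 14.45
eef_pos: [0.5525, 0.1021, 0.168]
tool_rot: [-0.385, 0.605, 0.553, 0.424]
force: [-0.3, 1.2, -0.3]
opening: 0.0849
grasp_force: 0.0
```

```bash
cat > chk.py <<'E'
from rack import *
import time
def chk(save=None):
    o=np.array([561.7,204.3])
    for n in("top","scene"):
        p,d=camera(n);rx,ry,z=fit(n,d,84.8,o)
        m=(np.abs(ry)<31)&(rx>-70)&(rx<125)&(z>80)&(z<125)
        v=rx-(z-12)*np.tan(np.radians(20))
        print(n,m.sum())
        for s in range(-70,71,28):
            k=m&(np.abs(v-s)<14)
            if k.sum()>8:print("  slot",s,"n",k.sum(),"top z",np.percentile(z[k],[50,95,99]).round(1),"v",np.median(v[k]).round(1),"ry",np.percentile(ry[k],[2,98]).round(1))
        if save and n=="scene":cv2.imwrite(f"pics/{save}.png",cv2.resize(p[150:340,270:490],None,fx=2.5,fy=2.5))
E
python3 - <<'E'
from chk import *;chk("chk1")
from pick import *
print(now()[0]);B=look()
E
```

```text
top 225
  slot 70 n 219 top z [101.  108.8 113. ] v 68.0 ry [-29.6  28.6]
scene 236
  slot 70 n 207 top z [102.6 108.8 110.4] v 70.9 ry [-30.8  28.2]
[0.55323975 0.10136645 0.16819158]
[454.1, -66.9, 72.2, 97.3, 63.0, 69.3, 57.0, 50.7, 277.4, 234.8] top
[585.6, -362.8, 78.8, 101.5, 65.3, 87.9, 123.8, 149.9, 149.6, 210.0] scene
[460.6, -63.2, 73.1, 102.3, 67.8, 110.9, 91.6, 78.9, 255.8, 202.8] scene
[468.0, -363.6, 75.9, 101.5, 67.5, 109.9, 115.1, 116.2, 167.7, 184.9] scene
```

View pics/chk1.png

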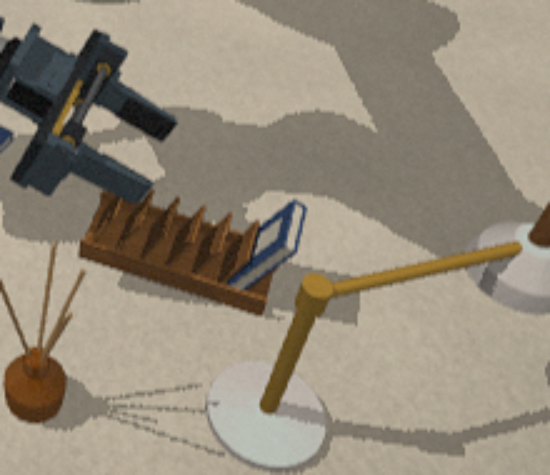

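The book is seated in the left slot (scene crop (270,245)), with its top at about 110 mm as expected. Next is the second blue book.

```bash
cat >> pick.py <<'E'
def go(x,y,th,pre=()):
    e=np.array([np.cos(np.radians(th)),np.sin(np.radians(th)),0]);g=np.array([x,y,0])+.034*e;Q=down(th-90);print(g)
    plan(list(pre)+[(g+[0,0,.20],Q,9.1),(g+[0,0,.079],Q,9.1,.04)])
E
python3 -c "
from pick import *
go(.4565,-.066,72.5)"
```

```text
[ 0.466724   -0.03357362  0.        ]
[[[-0.2,-0.8,-1.6],[-0.01,-0.14,0.02],9.1],[[-0.5,-0.8,-1.6],[-0.02,-0.13,0.02],9.1],[[-0.6,-0.7,-1.6],[-0.01,-0.14,0.02],9.1],[[-0.9,-0.8,-1.4],[-0.02,-0.13,0.02],9.1],[[-1.1,-0.6,-1.3],[-0.01,-0.14,0.03],9.1],[[-1.3,-0.6,-1.2],[-0.01,-0.13,0.02],9.1],[[-1.5,-0.6,-1.0],[-0.02,-0.14,0.02],9.1],[[-1.5,-0.6,-0.8],[-0.01,-0.13,0.02],9.1],[[-1.7,-0.5,-0.6],[-0.02,-0.14,0.02],9.1],[[0.0,0.0,3.0],[0.0,0.0,0.0],9.1]]
[[[0.0,0.0,3.1],[0.0,0.0,0.0],9.1],[[0.1,0.0,3.0],[0.0,0.0,0.0],9.1],[[0.0,0.0,3.0],[0.0,0.0,0.0],9.1]]
```

Call:
servo_tool(targets=[[[-0.2, -0.8, -1.6], [-0.01, -0.14, 0.02], 9.1], [[-0.5, -0.8, -1.6], [-0.02, -0.13, 0.02], 9.1], [[-0.6, -0.7, -1.6], [-0.01, -0.14, 0.02], 9.1], [[-0.9, -0.8, -1.4], [-0.02, -0.13, 0.02], 9.1], [[-1.1, -0.6, -1.3], [-0.01, -0.14, 0.03], 9.1], [[-1.3, -0.6, -1.2], [-0.01, -0.13, 0.02], 9.1], [[-1.5, -0.6, -1.0], [-0.02, -0.14, 0.02], 9.1], [[-1.5, -0.6, -0.8], [-0.01, -0.13, 0.02], 9.1], [[-1.7, -0.5, -0.6], [-0.02, -0.14, 0.02], 9.1], [[0.0, 0.0, 3.0], [0, 0, 0], 9.1]])

```text
t: 15.9
eef_pos: [0.4669, -0.0321, 0.1713]
tool_rot: [0.004, 0.805, 0.593, -0.001]
force: [2.0, -0.1, 0.1]
opening: 0.0911
grasp_force: 0.0
```

Call:
servo_tool(targets=[[[0, 0, 3.0], [0, 0, 0], 9.1], [[0, 0, 0], [0, 0, 0], 9.1], [[0, 0, 0], [0, 0, 0], 9.1]])

```text
t: 16.27
eef_pos: [0.4665, -0.0329, 0.1407]
tool_rot: [0.002, 0.806, 0.592, -0.001]
force: [0.7, -0.6, 0.4]
opening: 0.0909
grasp_force: 0.0
```

```bash
python3 -c "
from pick import *
p,r=now();print(p,r.apply([1,0,0]),r.apply([0,0,1]));look();go(.4565,-.066,72.5)"
```

```text
[ 0.46646424 -0.03285143  0.14072175] [ 0.29847493  0.95440615 -0.00464897] [-1.73180327e-04 -4.81684014e-03 -9.99988384e-01]
[462.0, -367.5, 76.8, 102.1, 64.9, 66.2, 68.5, 70.9, 377.9, 239.2] top
[580.5, -367.7, 78.1, 100.3, 66.0, 51.6, 75.1, 95.5, 378.5, 201.0] top
[586.0, -361.5, 79.2, 104.2, 66.0, 85.0, 119.7, 145.1, 150.2, 210.1] scene
[460.3, -65.0, 71.6, 99.8, 67.0, 110.5, 88.4, 74.2, 255.7, 203.9] scene
[467.8, -362.0, 76.2, 104.2, 66.1, 105.9, 111.0, 112.1, 168.2, 184.9] scene
[ 0.466724   -0.03357362  0.        ]
[[[0.0,0.0,-2.9],[0.0,0.0,0.0],9.1],[[-0.1,0.0,-3.0],[0.0,0.0,0.0],9.1],[[0.0,0.0,3.0],[0.0,0.0,0.0],9.1],[[0.0,0.0,3.1],[0.0,0.0,0.0],9.1],[[0.1,0.0,3.0],[0.0,0.0,0.0],9.1],[[0.0,0.0,3.0],[0.0,0.0,0.0],9.1]]
```

Call:
servo_tool(targets=[[[-0.1, 0, 3.0], [0, 0, 0], 9.1], [[0, 0, 3.0], [0, 0, 0], 9.1], [[0, 0, 0], [0, 0, 0], 5], [[0, 0, 0], [0, 0, 0], 5], [[0, 0, 0], [0, 0, 0], 5], [[0, 0, 0], [0, 0, 0], 5], [[0, 0, 0], [0, 0, 0], 5]])

```text
t: 17.25
eef_pos: [0.4664, -0.0344, 0.0808]
tool_rot: [0.002, 0.806, 0.592, -0.001]
force: [-0.2, -0.2, 8.6]
opening: 0.0639
grasp_force: 30.0
```

```bash
python3 -c "
from place import *
print(now()[0]);placerows(.042)"
```

```text
[ 0.46641891 -0.03442982  0.0807539 ]
[[[0.0,0.0,-4.3],[0.0,0.0,0.0],5],[[0.0,0.0,-4.4],[0.0,0.0,0.0],5],[[-0.1,0.0,-4.3],[0.0,0.0,0.0],5],[[3.2,0.1,0.1],[0.01,0.14,-0.02],5],[[3.2,0.3,0.6],[0.02,0.13,-0.02],5],[[3.0,0.2,1.0],[0.01,0.14,-0.02],5],[[2.9,0.4,1.4],[0.02,0.13,-0.02],5],[[2.7,0.4,1.7],[0.01,0.14,-0.02],5],[[2.4,0.6,2.1],[0.02,0.13,-0.02],5],[[2.1,0.6,2.3],[0.01,0.14,-0.02],5]]
[[[1.7,0.6,2.7],[0.02,0.14,-0.02],5],[[1.3,0.8,2.8],[0.01,0.13,-0.02],5],[[-2.2,0.0,0.0],[0.0,0.0,0.0],5],[[-2.1,0.0,0.0],[0.0,0.0,0.0],5],[[-2.2,0.0,0.0],[0.0,0.0,0.0],5],[[-0.8,0.0,0.0],[0.0,0.0,0.0],5],[[-0.9,0.0,0.0],[0.0,0.0,0.0],5]]
```

Call:
servo_tool(targets=[[[0.0, 0.0, -4.3], [0.0, 0.0, 0.0], 5], [[0.0, 0.0, -4.4], [0.0, 0.0, 0.0], 5], [[-0.1, 0.0, -4.3], [0.0, 0.0, 0.0], 5], [[3.2, 0.1, 0.1], [0.01, 0.14, -0.02], 5], [[3.2, 0.3, 0.6], [0.02, 0.13, -0.02], 5], [[3.0, 0.2, 1.0], [0.01, 0.14, -0.02], 5], [[2.9, 0.4, 1.4], [0.02, 0.13, -0.02], 5], [[2.7, 0.4, 1.7], [0.01, 0.14, -0.02], 5], [[2.4, 0.6, 2.1], [0.02, 0.13, -0.02], 5], [[2.1, 0.6, 2.3], [0.01, 0.14, -0.02], 5]])

```text
t: 18.5
eef_pos: [0.5436, 0.1773, 0.2013]
tool_rot: [-0.308, 0.674, 0.579, 0.34]
force: [0.0, 1.0, -0.9]
opening: 0.064
grasp_force: 30.0
```

Call:
servo_tool(targets=[[[1.7, 0.6, 2.7], [0.02, 0.14, -0.02], 5], [[1.3, 0.8, 2.8], [0.01, 0.13, -0.02], 5], [[0, 0, 0], [0, 0, 0], 5], [[0, 0, 0], [0, 0, 0], 5]])

```text
t: 19.0
eef_pos: [0.5644, 0.2369, 0.1972]
tool_rot: [-0.386, 0.607, 0.551, 0.423]
force: [-0.1, 0.1, 0.0]
opening: 0.0639
grasp_force: 30.0
```

```bash
python3 ins.py .042 .0725
```

```text
[0.56444978 0.23686103 0.19720031] [0.56466121 0.23683821 0.19831988] [ 0.15772867  0.18041158 -0.2151453 ]
[[[-0.4,0.0,0.0],[0.0,0.0,0.0],5],[[-3.0,0.0,0.0],[0.0,0.0,0.0],5],[[-3.0,0.0,0.0],[0.0,0.0,0.0],5],[[-0.8,0.0,0.0],[0.0,0.0,0.0],5],[[-0.9,0.1,0.0],[0.0,0.0,0.0],5]]
1910
```

Call:
servo_tool(targets=[[[-0.4, 0.0, 0.0], [0, 0, 0], 5], [[-2.0, 0.0, 0.0], [0, 0, 0], 5], [[-2.0, 0.0, 0.0], [0, 0, 0], 5], [[-2.0, 0.0, 0.0], [0, 0, 0], 5], [[-0.7, 0, 0], [0, 0, 0], 5], [[-0.7, 0.0, 0.0], [0, 0, 0], 5], [[-0.3, 0, 0], [0, 0, 0], 5], [[0, 0, 0], [0, 0, 0], 5], [[-0.2, 0, 0], [0, 0, 0], 5], [[0, 0, 0], [0, 0, 0], 5]])

```text
t: 20.35
eef_pos: [0.5617, 0.2088, 0.1194]
tool_rot: [-0.386, 0.607, 0.551, 0.423]
force: [-0.8, 1.2, 0.7]
opening: 0.0639
grasp_force: 30.0
```

Call:
servo_tool(targets=[[[0, 0, 0], [0, 0, 0], 7], [[0, 0, 0], [0, 0, 0], 8.5], [[0, 0, 0], [0, 0, 0], 8.5], [[0, 0, -2], [0, 0, 0], 8.5], [[0, 0, -4], [0, 0, 0], 8.5], [[0, 0, -5], [0, 0, 0], 8.5], [[0, 0, -5], [0, 0, 0], 8.5], [[0, 0, -3], [0, 0, 0], 8.5]])

```text
t: 21.35
eef_pos: [0.5448, 0.0278, 0.1855]
tool_rot: [-0.385, 0.608, 0.551, 0.423]
force: [0.3, 0.5, -0.4]
opening: 0.0847
grasp_force: 0.0
```

Run:
```python
from chk import *;chk("chk2")
from pick import *
print(now()[0]);B=look()
pre=[((.55,-.05,.24),now()[1]*R.from_rotvec([0,-.35,0]),9.1)]
go(.583,-.365,78.4,pre)
```

```text
top 424
  slot 42 n 224 top z [102.6 109.3 111.1] v 39.5 ry [-28.3  29.3]
  slot 70 n 195 top z [102.7 110.4 112.6] v 68.2 ry [-29.7  29.2]
scene 451
  slot 42 n 198 top z [103.3 109.2 110.9] v 43.0 ry [-30.6  29.2]
  slot 70 n 225 top z [102.8 108.8 110. ] v 70.4 ry [-30.6  27.4]
[0.54539527 0.02731736 0.18554743]
[585.8, -362.8, 78.4, 101.8, 65.6, 87.6, 123.4, 149.5, 149.8, 210.1] scene
[467.7, -362.6, 76.4, 102.9, 66.3, 109.5, 114.8, 115.8, 168.2, 185.0] scene
[ 0.58983665 -0.33169444  0.        ]
[[[0.8,0.4,-3.1],[0.0,-0.12,0.0],9.1],[[0.5,0.4,-3.2],[0.0,-0.11,0.0],9.1],[[0.1,0.5,-3.2],[0.0,-0.12,0.0],9.1],[[-3.5,1.1,-3.1],[-0.01,-0.14,0.02],9.1],[[-3.9,1.2,-2.6],[-0.01,-0.15,0.01],9.1],[[-4.1,1.3,-1.9],[0.0,-0.14,0.02],9.1],[[-4.4,1.4,-1.4],[-0.01,-0.15,0.02],9.1],[[-4.6,1.4,-0.6],[-0.01,-0.14,0.01],9.1],[[-4.5,1.5,-0.1],[-0.01,-0.15,0.02],9.1],[[0.0,0.0,3.0],[0.0,0.0,0.0],9.1]]
[[[0.0,0.0,3.1],[0.0,0.0,0.0],9.1],[[0.0,0.0,3.0],[0.0,0.0,0.0],9.1],[[0.0,0.0,3.0],[0.0,0.0,0.0],9.1]]
```

Call:
servo_tool(targets=[[[0.8, 0.4, -3.1], [0.0, -0.12, 0.0], 9.1], [[0.5, 0.4, -3.2], [0.0, -0.11, 0.0], 9.1], [[0.1, 0.5, -3.2], [0.0, -0.12, 0.0], 9.1], [[-3.5, 1.1, -3.1], [-0.01, -0.14, 0.02], 9.1], [[-3.9, 1.2, -2.6], [-0.01, -0.15, 0.01], 9.1], [[-4.1, 1.3, -1.9], [0.0, -0.14, 0.02], 9.1], [[-4.4, 1.4, -1.4], [-0.01, -0.15, 0.02], 9.1], [[-4.6, 1.4, -0.6], [-0.01, -0.14, 0.01], 9.1], [[-4.5, 1.5, -0.1], [-0.01, -0.15, 0.02], 9.1], [[0.0, 0.0, 3.0], [0, 0, 0], 9.1]])

```text
t: 22.8
eef_pos: [0.5918, -0.3317, 0.1709]
tool_rot: [0.003, 0.775, 0.633, -0.001]
force: [0.5, 0.2, -0.4]
opening: 0.0909
grasp_force: 0.0
```

Call:
servo_tool(targets=[[[0, 0, 3.0], [0, 0, 0], 9.1], [[0, 0, 0], [0, 0, 0], 9.1], [[0, 0, 0], [0, 0, 0], 9.1]])

```text
t: 23.18
eef_pos: [0.5907, -0.3304, 0.1408]
tool_rot: [0.001, 0.775, 0.632, -0.0]
force: [0.2, -0.4, 0.8]
opening: 0.0911
grasp_force: 0.0
```

```bash
python3 -c "
from pick import *
p,r=now();print(p,r.apply([1,0,0]),r.apply([0,0,1]));look();e=np.radians(78.4)
g=np.array([.583+.034*np.cos(e),-.365+.034*np.sin(e),.082]);print(g);plan([(g,down(-11.6),9.1,.04)])"
```

```text
[ 0.5906533  -0.33038438  0.14083451] [ 0.20015923  0.97976269 -0.00115982] [ 4.94240887e-04 -1.28474477e-03 -9.99999053e-01]
[585.9, -361.1, 77.1, 102.1, 65.7, 90.7, 123.7, 146.7, 149.3, 211.0] scene
[ 0.58983665 -0.33169444  0.082     ]
[[[0.0,0.0,3.0],[0.0,0.0,0.0],9.1],[[-0.1,-0.1,2.9],[0.0,0.0,0.0],9.1]]
```

Call:
servo_tool(targets=[[[-0.1, -0.1, 3.0], [0, 0, 0], 9.1], [[0, 0, 2.9], [0, 0, 0], 9.1], [[0, 0, 0], [0, 0, 0], 5], [[0, 0, 0], [0, 0, 0], 5], [[0, 0, 0], [0, 0, 0], 5], [[0, 0, 0], [0, 0, 0], 5], [[0, 0, 0], [0, 0, 0], 5]])

```text
t: 24.15
eef_pos: [0.5895, -0.3318, 0.0821]
tool_rot: [0.001, 0.775, 0.632, -0.0]
force: [-0.5, 0.4, 7.6]
opening: 0.0641
grasp_force: 30.0
```

```bash
python3 -c "
from place import *
p,r=now();print(p)
plan([(p+[0,0,.14],r,5),((.57,-.05,.22),r,5),(slot(.014,.034,.0735,up=.085),tilt(70),5)])"
```

```text
[ 0.58951272 -0.33177806  0.08213424]
[[[0.0,0.0,-4.7],[0.0,0.0,0.0],5],[[0.0,0.0,-4.6],[0.0,0.0,0.0],5],[[0.0,0.0,-4.7],[0.0,0.0,0.0],5],[[4.5,-1.3,0.0],[0.0,0.0,0.0],5],[[4.6,-1.2,0.1],[0.0,0.0,0.0],5],[[4.5,-1.3,0.0],[0.0,0.0,0.0],5],[[4.5,-1.2,0.0],[0.0,0.0,0.0],5],[[4.6,-1.3,0.0],[0.0,0.0,0.0],5],[[4.5,-1.2,0.1],[0.0,0.0,0.0],5],[[2.8,-0.7,0.2],[0.01,0.14,-0.01],5]]
[[[2.7,-0.6,0.6],[0.01,0.13,-0.01],5],[[2.7,-0.6,1.0],[0.0,0.14,-0.01],5],[[2.4,-0.6,1.4],[0.01,0.13,-0.01],5],[[2.3,-0.5,1.6],[0.01,0.14,-0.01],5],[[2.1,-0.5,2.0],[0.01,0.13,-0.01],5],[[1.8,-0.5,2.2],[0.01,0.14,-0.02],5],[[1.4,-0.4,2.4],[0.0,0.14,-0.01],5],[[1.1,-0.4,2.7],[0.01,0.13,-0.01],5]]
```

Call:
servo_tool(targets=[[[0.0, 0.0, -4.7], [0.0, 0.0, 0.0], 5], [[0.0, 0.0, -4.6], [0.0, 0.0, 0.0], 5], [[0.0, 0.0, -4.7], [0.0, 0.0, 0.0], 5], [[4.5, -1.3, 0.0], [0.0, 0.0, 0.0], 5], [[4.6, -1.2, 0.1], [0.0, 0.0, 0.0], 5], [[4.5, -1.3, 0.0], [0.0, 0.0, 0.0], 5], [[4.5, -1.2, 0.0], [0.0, 0.0, 0.0], 5], [[4.6, -1.3, 0.0], [0.0, 0.0, 0.0], 5], [[4.5, -1.2, 0.1], [0.0, 0.0, 0.0], 5], [[2.8, -0.7, 0.2], [0.01, 0.14, -0.01], 5]])

```text
t: 25.4
eef_pos: [0.5686, -0.0175, 0.2173]
tool_rot: [-0.048, 0.768, 0.636, 0.052]
force: [1.3, -0.3, -0.6]
opening: 0.0639
grasp_force: 30.0
```

Call:
servo_tool(targets=[[[2.7, -0.6, 0.6], [0.01, 0.13, -0.01], 5], [[2.7, -0.6, 1.0], [0.0, 0.14, -0.01], 5], [[2.4, -0.6, 1.4], [0.01, 0.13, -0.01], 5], [[2.3, -0.5, 1.6], [0.01, 0.14, -0.01], 5], [[2.1, -0.5, 2.0], [0.01, 0.13, -0.01], 5], [[1.8, -0.5, 2.2], [0.01, 0.14, -0.02], 5], [[1.4, -0.4, 2.4], [0.0, 0.14, -0.01], 5], [[1.1, -0.4, 2.7], [0.01, 0.13, -0.01], 5], [[0, 0, 0], [0, 0, 0], 5], [[0, 0, 0], [0, 0, 0], 5]])

```text
t: 26.65
eef_pos: [0.5616, 0.208, 0.1978]
tool_rot: [-0.385, 0.605, 0.554, 0.423]
force: [-0.3, -0.3, -0.3]
opening: 0.0635
grasp_force: 30.0
```

```bash
python3 ins.py .014 .0735
```

```text
[0.56163949 0.20801057 0.19782158] [0.56203833 0.20801763 0.1986619 ] [0.00356148 0.18983696 0.15600438]
[[[-0.4,0.0,0.0],[0.0,0.0,0.0],5],[[-2.0,0.0,0.0],[0.0,0.0,0.0],5],[[-2.0,0.0,0.0],[0.0,0.0,0.0],5],[[-2.0,0.0,0.0],[0.0,0.0,0.0],5],[[-0.9,0.0,0.0],[0.0,0.0,0.0],5],[[-0.8,0.0,0.0],[0.0,0.0,0.0],5]]
2675
```

Call:
servo_tool(targets=[[[-0.4, 0.0, 0.0], [0, 0, 0], 5], [[-2.0, 0.0, 0.0], [0, 0, 0], 5], [[-2.0, 0.0, 0.0], [0, 0, 0], 5], [[-2.0, 0.0, 0.0], [0, 0, 0], 5], [[-0.7, 0, 0], [0, 0, 0], 5], [[-0.7, 0.0, 0.0], [0, 0, 0], 5], [[-0.3, 0, 0], [0, 0, 0], 5], [[0, 0, 0], [0, 0, 0], 5], [[-0.2, 0, 0], [0, 0, 0], 5], [[0, 0, 0], [0, 0, 0], 5]])

```text
t: 28.0
eef_pos: [0.5591, 0.1803, 0.1206]
tool_rot: [-0.386, 0.604, 0.553, 0.424]
force: [-0.1, 1.1, 7.1]
opening: 0.0641
grasp_force: 30.0
```

Call:
servo_tool(targets=[[[0, 0, 0], [0, 0, 0], 7], [[0, 0, 0], [0, 0, 0], 8.5], [[0, 0, 0], [0, 0, 0], 8.5], [[0, 0, -2], [0, 0, 0], 8.5], [[0, 0, -4], [0, 0, 0], 8.5], [[0, 0, -5], [0, 0, 0], 8.5], [[0, 0, -5], [0, 0, 0], 8.5], [[0, 0, -3], [0, 0, 0], 8.5]])

```text
t: 29.0
eef_pos: [0.5426, -0.001, 0.1859]
tool_rot: [-0.385, 0.605, 0.553, 0.424]
force: [0.4, 0.7, 0.1]
opening: 0.085
grasp_force: 0.0
```

Run:
```python
from chk import *;chk("chk3")
from pick import *
print(now()[0]);B=look()
pre=[((.52,-.08,.24),now()[1]*R.from_rotvec([0,-.35,0]),9.1)]
e=np.radians(76.2);g=np.array([.4645+.034*np.cos(e),-.3655+.034*np.sin(e),0]);print(g);Q=down(76.2-90)
plan(pre+[(g+[0,0,.20],Q,9.1),(g+[0,0,.14],Q,9.1)])
```

```text
top 611
  slot 14 n 221 top z [101.8 109.6 111.9] v 11.6 ry [-29.3  29.4]
  slot 42 n 192 top z [103.1 109.8 111.1] v 39.9 ry [-28.   29.9]
  slot 70 n 195 top z [102.2 109.9 111.4] v 68.1 ry [-29.1  28.8]
scene 664
  slot 14 n 179 top z [103.1 109.4 110.3] v 15.0 ry [-30.6  28.7]
  slot 42 n 228 top z [103.4 109.1 110.8] v 42.5 ry [-30.7  28.1]
  slot 70 n 225 top z [102.9 109.6 110.8] v 70.5 ry [-30.7  28.2]
[ 0.54322223 -0.00150907  0.18593371]
[467.7, -362.3, 77.0, 103.4, 66.5, 109.1, 114.4, 115.4, 168.0, 185.1] scene
[ 0.47261014 -0.33248143  0.        ]
[[[0.8,-0.5,-3.2],[0.0,-0.12,0.0],9.1],[[0.3,-0.5,-3.3],[0.0,-0.11,0.0],9.1],[[0.0,-0.5,-3.4],[0.0,-0.12,0.0],9.1],[[-3.2,-0.4,-2.8],[-0.01,-0.14,0.02],9.1],[[-3.7,-0.3,-2.4],[-0.01,-0.15,0.03],9.1],[[-3.9,-0.2,-1.7],[-0.01,-0.14,0.02],9.1],[[-4.2,-0.1,-1.3],[-0.01,-0.15,0.02],9.1],[[-4.2,0.0,-0.5],[-0.01,-0.14,0.03],9.1],[[-4.4,0.2,0.0],[-0.01,-0.15,0.02],9.1],[[0.0,0.0,3.0],[0.0,0.0,0.0],9.1]]
[[[0.1,0.0,3.0],[0.0,0.0,0.0],9.1]]
```

Call:
servo_tool(targets=[[[0.8, -0.5, -3.2], [0.0, -0.12, 0.0], 9.1], [[0.3, -0.5, -3.3], [0.0, -0.11, 0.0], 9.1], [[0.0, -0.5, -3.4], [0.0, -0.12, 0.0], 9.1], [[-3.2, -0.4, -2.8], [-0.01, -0.14, 0.02], 9.1], [[-3.7, -0.3, -2.4], [-0.01, -0.15, 0.03], 9.1], [[-3.9, -0.2, -1.7], [-0.01, -0.14, 0.02], 9.1], [[-4.2, -0.1, -1.3], [-0.01, -0.15, 0.02], 9.1], [[-4.2, 0.0, -0.5], [-0.01, -0.14, 0.03], 9.1], [[-4.4, 0.2, 0.0], [-0.01, -0.15, 0.02], 9.1], [[0.0, 0.0, 3.0], [0, 0, 0], 9.1]])

```text
t: 30.45
eef_pos: [0.4738, -0.333, 0.1702]
tool_rot: [0.002, 0.786, 0.619, -0.002]
force: [-0.2, 1.1, 0.1]
opening: 0.0912
grasp_force: 0.0
```

Call:
servo_tool(targets=[[[0.1, 0, 3.0], [0, 0, 0], 9.1], [[0, 0, 0], [0, 0, 0], 9.1], [[0, 0, 0], [0, 0, 0], 9.1]])

```text
t: 30.82
eef_pos: [0.4736, -0.331, 0.1402]
tool_rot: [-0.001, 0.786, 0.619, -0.001]
force: [0.6, -0.3, -0.3]
opening: 0.0911
grasp_force: 0.0
```

```bash
python3 -c "
from pick import *
p,r=now();print(p,r.apply([1,0,0]),r.apply([0,0,1]));look();e=np.radians(76.2)
g=np.array([.4645+.034*np.cos(e),-.3655+.034*np.sin(e),.082]);plan([(g,down(76.2-90),9.1,.04)])"
```

```text
[ 0.47360572 -0.33096468  0.14017193] [ 0.23468876  0.9720697  -0.0012991 ] [-2.86977476e-03 -6.43563528e-04 -9.99995675e-01]
[467.4, -361.9, 73.8, 102.9, 66.9, 108.3, 114.3, 115.2, 167.5, 185.7] scene
[[[-0.1,0.0,2.9],[0.0,0.0,0.0],9.1],[[0.0,-0.1,3.0],[0.0,0.0,0.0],9.1]]
```

Call:
servo_tool(targets=[[[-0.1, 0, 2.9], [0, 0, 0], 9.1], [[0, -0.1, 3.0], [0, 0, 0], 9.1], [[0, 0, 0], [0, 0, 0], 5], [[0, 0, 0], [0, 0, 0], 5], [[0, 0, 0], [0, 0, 0], 5], [[0, 0, 0], [0, 0, 0], 5], [[0, 0, 0], [0, 0, 0], 5]])

```text
t: 31.8
eef_pos: [0.4721, -0.3322, 0.0812]
tool_rot: [-0.0, 0.786, 0.618, -0.001]
force: [-0.7, 0.4, 6.6]
opening: 0.0638
grasp_force: 30.0
```

```bash
python3 -c "
from place import *
p,r=now();print(p)
plan([(p+[0,0,.14],r,5),((.53,-.06,.22),r,5),(slot(-.014,.034,.0735,up=.085),tilt(70),5)])"
```

```text
[ 0.47212871 -0.33215326  0.08118933]
[[[0.0,0.0,-4.7],[0.0,0.0,0.0],5],[[0.0,0.0,-4.6],[0.0,0.0,0.0],5],[[0.0,0.0,-4.7],[0.0,0.0,0.0],5],[[4.6,-0.1,0.0],[0.0,0.0,0.0],5],[[4.7,-0.2,0.0],[0.0,0.0,0.0],5],[[4.6,-0.1,0.0],[0.0,0.0,0.0],5],[[4.6,-0.1,0.0],[0.0,0.0,0.0],5],[[4.7,-0.2,0.1],[0.0,0.0,0.0],5],[[4.6,-0.1,0.0],[0.0,0.0,0.0],5],[[2.7,-0.3,0.2],[0.01,0.14,-0.01],5]]
[[[2.6,-0.3,0.6],[0.01,0.13,-0.02],5],[[2.5,-0.2,1.0],[0.01,0.14,-0.01],5],[[2.4,-0.2,1.3],[0.01,0.13,-0.02],5],[[2.2,-0.1,1.5],[0.01,0.14,-0.01],5],[[1.9,-0.1,1.9],[0.01,0.13,-0.02],5],[[1.7,0.0,2.1],[0.01,0.14,-0.01],5],[[1.3,0.0,2.3],[0.01,0.14,-0.02],5],[[1.1,0.0,2.5],[0.01,0.13,-0.01],5]]
```

Call:
servo_tool(targets=[[[0.0, 0.0, -4.7], [0.0, 0.0, 0.0], 5], [[0.0, 0.0, -4.6], [0.0, 0.0, 0.0], 5], [[0.0, 0.0, -4.7], [0.0, 0.0, 0.0], 5], [[4.6, -0.1, 0.0], [0.0, 0.0, 0.0], 5], [[4.7, -0.2, 0.0], [0.0, 0.0, 0.0], 5], [[4.6, -0.1, 0.0], [0.0, 0.0, 0.0], 5], [[4.6, -0.1, 0.0], [0.0, 0.0, 0.0], 5], [[4.7, -0.2, 0.1], [0.0, 0.0, 0.0], 5], [[4.6, -0.1, 0.0], [0.0, 0.0, 0.0], 5], [[2.7, -0.3, 0.2], [0.01, 0.14, -0.01], 5]])

```text
t: 33.05
eef_pos: [0.5337, -0.0293, 0.2176]
tool_rot: [-0.049, 0.78, 0.622, 0.051]
force: [-0.8, -0.3, -1.9]
opening: 0.0638
grasp_force: 30.0
```

Call:
servo_tool(targets=[[[2.6, -0.3, 0.6], [0.01, 0.13, -0.02], 5], [[2.5, -0.2, 1.0], [0.01, 0.14, -0.01], 5], [[2.4, -0.2, 1.3], [0.01, 0.13, -0.02], 5], [[2.2, -0.1, 1.5], [0.01, 0.14, -0.01], 5], [[1.9, -0.1, 1.9], [0.01, 0.13, -0.02], 5], [[1.7, 0.0, 2.1], [0.01, 0.14, -0.01], 5], [[1.3, 0.0, 2.3], [0.01, 0.14, -0.02], 5], [[1.1, 0.0, 2.5], [0.01, 0.13, -0.01], 5], [[0, 0, 0], [0, 0, 0], 5], [[0, 0, 0], [0, 0, 0], 5]])

```text
t: 34.3
eef_pos: [0.5592, 0.1799, 0.1986]
tool_rot: [-0.387, 0.605, 0.553, 0.422]
force: [-0.3, -0.2, -1.7]
opening: 0.064
grasp_force: 30.0
```

```bash
python3 ins.py -.014 .0735
```

```text
[0.55919083 0.17989249 0.19862746] [0.55950062 0.18013286 0.1986619 ] [-0.14659224  0.13350647 -0.0268124 ]
[[[-0.5,0.0,0.0],[0.0,0.0,0.0],5],[[-3.0,0.0,0.0],[0.0,0.0,0.0],5],[[-3.0,0.0,0.0],[0.0,0.0,0.0],5],[[-0.8,0.0,0.0],[0.0,0.0,0.0],5],[[-0.9,0.0,0.0],[0.0,0.0,0.0],5]]
3440
```

Call:
servo_tool(targets=[[[-0.4, 0.0, 0.0], [0, 0, 0], 5], [[-2.0, 0.0, 0.0], [0, 0, 0], 5], [[-2.0, 0.0, 0.0], [0, 0, 0], 5], [[-2.0, 0.0, 0.0], [0, 0, 0], 5], [[-0.7, 0, 0], [0, 0, 0], 5], [[-0.7, 0.0, 0.0], [0, 0, 0], 5], [[-0.3, 0, 0], [0, 0, 0], 5], [[0, 0, 0], [0, 0, 0], 5], [[-0.2, 0, 0], [0, 0, 0], 5], [[0, 0, 0], [0, 0, 0], 5]])

```text
t: 35.65
eef_pos: [0.5565, 0.1521, 0.1212]
tool_rot: [-0.388, 0.604, 0.553, 0.423]
force: [0.5, 1.6, 4.8]
opening: 0.0638
grasp_force: 30.0
```

Call:
servo_tool(targets=[[[0, 0, 0], [0, 0, 0], 7], [[0, 0, 0], [0, 0, 0], 8.5], [[0, 0, 0], [0, 0, 0], 8.5], [[0, 0, -2], [0, 0, 0], 8.5], [[0, 0, -4], [0, 0, 0], 8.5], [[0, 0, -5], [0, 0, 0], 8.5], [[0, 0, -5], [0, 0, 0], 8.5], [[0, 0, -3], [0, 0, 0], 8.5]])

```text
t: 36.65
eef_pos: [0.5405, -0.0292, 0.1866]
tool_rot: [-0.387, 0.605, 0.553, 0.423]
force: [0.7, -0.5, -0.5]
opening: 0.085
grasp_force: 0.0
```

Run:
```python
from chk import *;chk("chk4")
from pick import *
from arc import *
print(now()[0]);B=look()
p,d=camera("scene");W=cloud("scene",d);m=(W[...,2]>.238)&(W[...,2]<.256)&(W[...,0]>.45)&(W[...,0]<.75)&(W[...,1]>.4)&(W[...,1]<.6);print("knob",m.sum(),W[m].mean(0))
```

```text
top 803
  slot -14 n 221 top z [102.  109.2 111.6] v -16.3 ry [-28.8  29.4]
  slot 14 n 193 top z [102.9 110.  111.8] v 11.7 ry [-29.4  29.1]
  slot 42 n 193 top z [103.1 110.3 112.5] v 40.0 ry [-28.5  29.7]
  slot 70 n 192 top z [102.5 109.1 111.5] v 68.6 ry [-29.1  29.2]
scene 870
  slot -14 n 169 top z [102.8 108.8 109.8] v -11.6 ry [-30.7  28.9]
  slot 14 n 210 top z [103.5 109.8 110.6] v 14.1 ry [-30.4  27.6]
  slot 42 n 228 top z [102.9 108.7 110.3] v 42.4 ry [-30.6  29. ]
  slot 70 n 233 top z [102.7 109.2 110.3] v 70.8 ry [-30.7  29.2]
[ 0.54110597 -0.02974667  0.18661086]
knob 92 [0.62088061 0.49527036 0.24719807]
```

View pics/chk4.png

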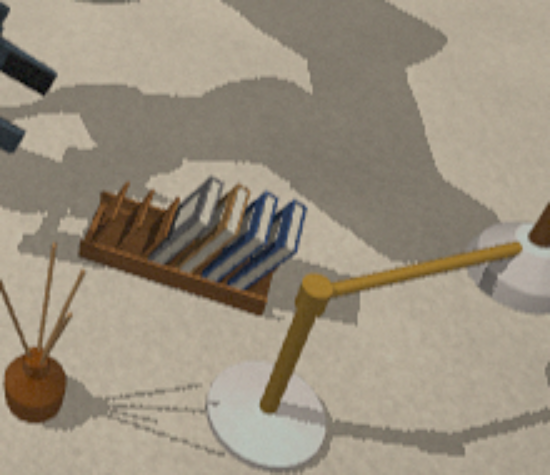

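All four books stand in slots −14, +14, +42 and +70 (scene crop, roughly (190,225) to (280,245)). Now I'll bring the lamp back.

Run:
```python
from arc import *
k=(.6205,.4955)
plan([((.50,.05,.36),now()[1]*R.from_rotvec([0,-1.0,0]),6),((*k,.36),down(31.8),6)])
print("arc");plan(arc(121.8,213.5,.206,.291,2.4,15),start=(np.array([*k,.291]),down(31.8)))
```

```text
[[[2.7,-0.7,0.1],[0.0,-0.14,0.0],6],[[2.7,-0.7,-0.2],[0.0,-0.15,0.0],6],[[2.6,-0.6,-0.7],[0.0,-0.14,0.0],6],[[2.5,-0.7,-1.0],[0.0,-0.14,0.0],6],[[2.3,-0.7,-1.4],[0.0,-0.14,0.0],6],[[2.1,-0.7,-1.6],[0.0,-0.15,0.0],6],[[1.9,-0.6,-2.0],[0.0,-0.14,0.0],6],[[4.4,0.8,1.0],[0.01,-0.02,-0.06],6],[[4.4,1.1,0.9],[0.0,-0.02,-0.07],6],[[4.3,1.4,0.8],[0.01,-0.02,-0.06],6]]
[[[4.3,1.6,0.7],[0.01,-0.03,-0.07],6],[[4.1,1.9,0.6],[0.0,-0.02,-0.06],6],[[4.1,2.2,0.5],[0.01,-0.02,-0.07],6],[[3.8,2.5,0.3],[0.01,-0.02,-0.06],6],[[3.8,2.7,0.3],[0.01,-0.02,-0.06],6],[[3.5,2.9,0.2],[0.0,-0.02,-0.07],6],[[3.4,3.2,0.1],[0.01,-0.02,-0.06],6]]
arc
[[[0.0,-2.2,0.0],[0.0,0.0,-0.11],2.4],[[-0.1,-2.2,0.0],[0.0,0.0,-0.1],2.4],[[-0.1,-2.2,0.0],[0.0,0.0,-0.11],2.4],[[-0.2,-2.2,0.0],[0.0,0.0,-0.11],2.4],[[-0.1,-2.2,0.0],[0.0,0.0,-0.1],2.4],[[-0.1,-2.1,0.0],[0.0,0.0,-0.11],2.4],[[-0.1,-2.2,0.0],[0.0,0.0,-0.11],2.4],[[-0.1,-2.2,0.0],[0.0,0.0,-0.1],2.4],[[-0.1,-2.2,0.0],[0.0,0.0,-0.11],2.4],[[-0.2,-2.2,0.0],[0.0,0.0,-0.11],2.4]]
[[[-0.1,-2.2,0.0],[0.0,0.0,-0.1],2.4],[[-0.1,-2.2,0.0],[0.0,0.0,-0.11],2.4],[[-0.1,-2.2,0.0],[0.0,0.0,-0.11],2.4],[[-0.1,-2.2,0.0],[0.0,0.0,-0.1],2.4],[[-0.1,-2.2,0.0],[0.0,0.0,-0.11],2.4]]
```

Call:
servo_tool(targets=[[[2.7, -0.7, 0.1], [0.0, -0.14, 0.0], 6], [[2.7, -0.7, -0.2], [0.0, -0.15, 0.0], 6], [[2.6, -0.6, -0.7], [0.0, -0.14, 0.0], 6], [[2.5, -0.7, -1.0], [0.0, -0.14, 0.0], 6], [[2.3, -0.7, -1.4], [0.0, -0.14, 0.0], 6], [[2.1, -0.7, -1.6], [0.0, -0.15, 0.0], 6], [[1.9, -0.6, -2.0], [0.0, -0.14, 0.0], 6], [[4.4, 0.8, 1.0], [0.01, -0.02, -0.06], 6], [[4.4, 1.1, 0.9], [0.0, -0.02, -0.07], 6], [[4.3, 1.4, 0.8], [0.01, -0.02, -0.06], 6]])

```text
t: 38.15
eef_pos: [0.5363, 0.1858, 0.3596]
tool_rot: [-0.054, 0.666, 0.741, 0.058]
force: [1.1, -0.1, 0.9]
opening: 0.0601
grasp_force: 0.0
```

Call:
servo_tool(targets=[[[4.3, 1.6, 0.7], [0.01, -0.03, -0.07], 6], [[4.1, 1.9, 0.6], [0.0, -0.02, -0.06], 6], [[4.1, 2.2, 0.5], [0.01, -0.02, -0.07], 6], [[3.8, 2.5, 0.3], [0.01, -0.02, -0.06], 6], [[3.8, 2.7, 0.3], [0.01, -0.02, -0.06], 6], [[3.5, 2.9, 0.2], [0.0, -0.02, -0.07], 6], [[3.4, 3.2, 0.1], [0.01, -0.02, -0.06], 6], [[0, 0, 0], [0, 0, 0], 6], [[0, 0, 0], [0, 0, 0], 6]])

```text
t: 39.28
eef_pos: [0.6196, 0.4961, 0.3592]
tool_rot: [-0.002, 0.487, 0.874, 0.0]
force: [0.3, 0.1, -1.1]
opening: 0.0598
grasp_force: 0.0
```

```bash
python3 -c "
from arc import *
p,r=now();print(p,r.apply([0,0,1]));plan([((.6205,.4955,.291),down(31.8),6)])"
```

```text
[0.61959506 0.49606332 0.35918477] [-0.00340429  0.0022589  -0.99999165]
[[[-0.1,0.0,3.4],[0.0,0.0,0.0],6],[[0.0,0.1,3.4],[0.0,0.0,0.0],6]]
```

Call:
servo_tool(targets=[[[-0.1, 0, 3.4], [0, 0, 0], 6], [[0, 0, 3.4], [0, 0, 0], 6], [[0, 0, 0], [0, 0, 0], 2.4], [[0, 0, 0], [0, 0, 0], 2.4], [[0, 0, 0], [0, 0, 0], 2.4], [[0, 0, 0], [0, 0, 0], 2.4]])

```text
t: 40.02
eef_pos: [0.6209, 0.4953, 0.2934]
tool_rot: [-0.001, 0.487, 0.873, 0.002]
force: [-1.3, 0.0, 0.7]
opening: 0.025
grasp_force: 0.2
```

Call:
servo_tool(targets=[[[0.0, -1.1, 0.0], [0.0, 0.0, -0.06], 2.4], [[0.0, -1.1, 0.0], [0.0, 0.0, -0.05], 2.4], [[-0.1, -2.2, 0.0], [0.0, 0.0, -0.1], 2.4], [[-0.1, -2.2, 0.0], [0.0, 0.0, -0.11], 2.4], [[-0.2, -2.2, 0.0], [0.0, 0.0, -0.11], 2.4], [[-0.1, -2.2, 0.0], [0.0, 0.0, -0.1], 2.4], [[-0.1, -2.1, 0.0], [0.0, 0.0, -0.11], 2.4], [[-0.1, -2.2, 0.0], [0.0, 0.0, -0.11], 2.4], [[-0.1, -2.2, 0.0], [0.0, 0.0, -0.1], 2.4], [[-0.1, -2.2, 0.0], [0.0, 0.0, -0.11], 2.4]])

```text
t: 41.28
eef_pos: [0.5229, 0.3322, 0.2925]
tool_rot: [-0.001, 0.027, 1.0, 0.002]
force: [0.6, 0.4, -0.1]
opening: 0.0236
grasp_force: 0.4
```

Call:
servo_tool(targets=[[[-0.2, -2.2, 0.0], [0.0, 0.0, -0.11], 2.4], [[-0.1, -2.2, 0.0], [0.0, 0.0, -0.1], 2.4], [[-0.1, -2.2, 0.0], [0.0, 0.0, -0.11], 2.4], [[-0.1, -2.2, 0.0], [0.0, 0.0, -0.11], 2.4], [[-0.1, -1.4, 0.0], [0.0, 0.0, -0.07], 2.4], [[0, 0, 0], [0, 0, 0], 2.4], [[0, 0, 0], [0, 0, 0], 2.4]])

```text
t: 42.15
eef_pos: [0.5428, 0.2338, 0.2917]
tool_rot: [-0.0, -0.219, 0.976, 0.002]
force: [-0.5, 0.7, 0.3]
opening: 0.0239
grasp_force: 0.0
```

```bash
python3 -c "
from arc import *
p,r=now();print(p);a=np.degrees(np.arctan2(*(p[:2]-H)[::-1]));print(a,np.linalg.norm(p[:2]-H))"
```

```text
[0.54283755 0.2338312  0.29174293]
-154.72357349080042 0.20532014421452602
```

Call:
servo_tool(targets=[[[-0.1, -1.6, 0.0], [0.0, 0.0, -0.08], 2.4], [[-0.1, -1.6, 0.0], [0.0, 0.0, -0.08], 2.4], [[0, 0, 0], [0, 0, 0], 2.4], [[0, 0, 0], [0, 0, 0], 5], [[0, 0, 0], [0, 0, 0], 5], [[0, 0, -3], [0, 0, 0], 5], [[0, 0, -5], [0, 0, 0], 5], [[0, 0, -3], [0, 0, 0], 5]])

```text
t: 43.15
eef_pos: [0.5597, 0.2062, 0.4038]
tool_rot: [0.001, -0.297, 0.955, 0.002]
force: [-0.0, -0.0, -0.4]
opening: 0.0498
grasp_force: 0.0
```

```bash
python3 -c "
from arc import *
p,r=now();print(p);plan([((.33,.45,.40),r,5)])"
```

```text
[0.55974822 0.20615179 0.40379153]
[[[0.7,4.7,0.1],[0.0,0.0,0.0],5],[[0.8,4.8,0.0],[0.0,0.0,0.0],5],[[0.7,4.7,0.1],[0.0,0.0,0.0],5],[[0.7,4.7,0.1],[0.0,0.0,0.0],5],[[0.8,4.7,0.0],[0.0,0.0,0.0],5],[[0.7,4.8,0.1],[0.0,0.0,0.0],5],[[0.7,4.7,0.1],[0.0,0.0,0.0],5]]
```

Call:
servo_tool(targets=[[[0.7, 4.7, 0], [0, 0, 0], 5], [[0.8, 4.8, 0], [0, 0, 0], 5], [[0.7, 4.7, 0], [0, 0, 0], 5], [[0.7, 4.7, 0], [0, 0, 0], 5], [[0.8, 4.7, 0], [0, 0, 0], 5], [[0.7, 4.7, 0], [0, 0, 0], 5], [[0, 0, 0], [0, 0, 0], 5], [[0, 0, 0], [0, 0, 0], 5]])

```text
t: 44.15
eef_pos: [0.3629, 0.4138, 0.4025]
tool_rot: [-0.0, -0.297, 0.955, 0.002]
force: [-0.5, -0.3, -0.4]
opening: 0.0496
grasp_force: 0.0
```

Run:
```python
from h import *
I=[]
for n in("scene","top"):
    p,d=camera(n);I.append(p);W=cloud(n,d)
    m=(W[...,2]>.236)&(W[...,2]<.256)&(W[...,0]>.5)&(W[...,0]<.62)&(W[...,1]>.13)&(W[...,1]<.27);print(n,"knob",m.sum(),W[m].mean(0))
cv2.imwrite("pics/end.png",cv2.resize(np.hstack(I),(800,300)))
from chk import chk;chk()
```

```text
scene knob 64 [0.56162994 0.20450946 0.24649124]
top knob 41 [0.5541023  0.20061267 0.24932025]
top 458
  slot 14 n 65 top z [104.8 110.5 112.5] v 22.9 ry [-29.2  30.3]
  slot 42 n 195 top z [103.4 110.5 112.5] v 40.0 ry [-28.2  30. ]
  slot 70 n 193 top z [102.2 109.7 111.3] v 67.9 ry [-29.2  29.4]
scene 705
  slot -14 n 166 top z [102.2 108.5 109.6] v -11.4 ry [-30.7  24.1]
  slot 14 n 191 top z [102.9 108.6 109.7] v 13.9 ry [-30.9  25.6]
  slot 42 n 154 top z [102.5 109.3 110.1] v 42.4 ry [-30.7  29.3]
  slot 70 n 165 top z [103.7 109.1 110.3] v 71.3 ry [-30.1  28.7]
```

View pics/end.png

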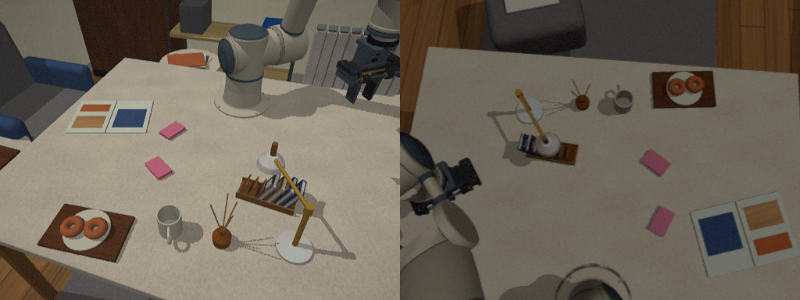

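The books are in, the lamp head is over the middle of the rack, and the mug, diffuser and pink look-alikes are untouched. I'll hand it in.

```bash
python3 -c "
from workcell import *
print(finish_job())"
```

```text
the job is handed in; nothing more can be done
None
```

The job is handed in: all four books stand fully down in the rack, one to a slot, the lamp head is back over its middle, and I left the mug, the diffuser and the two pink look-alikes alone.

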